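# Grease a linear stage through its tilted nipple

## Task

Pull the rubber dust cap with the pull ring off the linear stage's grease nipple and set it down on the desk. Then take the push-type grease gun out of its stand, press its coupler squarely onto the tilted nipple until it snaps, and keep pushing until the barrel has gone fully home against its spring. Finish like that, still gripping the gun and holding the spring pressed, and leave everything else where it is.

Things in the scene. Friction and masses are not known exactly. Their poses are not given: they have to be found in the camera images.
- fitting: brass ball-headed grease nipple on a steel boss (28 across) on the stage's carriage. Origin: the very top of its head. z runs out along the nipple, which leans 30 degrees from vertical towards the stage's front (-x, the robot's side); y is level. Head: ball of 11 diameter, neck 6.4; the boss's face, on which the cap's rim rests, lies 24 below the origin along z.
- stage: aluminium motorised linear stage, fixed on the desk. Origin: centre of its underside. Rail along y, 230 long, 94 wide, black motor at the -y end (to y = -175); carriage 48 high in the middle, the nipple at its front (-x) edge: top of the head at (-42, 0, 91) in this frame. The desk (height 0) is clear in front of it, 0.09 to 0.13 m from the nipple towards the robot.
- cap_ring (a point): centre of the pull ring of the black rubber dust cap that sits loosely over the nipple. Ring: 30 across, 8 thick, hole 14, in the cap's x-z plane (pinch its 8 mm along y); it tops out 15 above this point along z. Cup: 26 across, its closed end 13 below this point, its open rim 43.5 below. z starts along the nipple, within 5 degrees. 25 g; clear after 26 along the nipple.
- gun_grip (a point): middle of the round black grip (32 diameter, 24 to each side along z) of the push-type grease gun; z runs along the gun to its rear, upwards in the stand. Steel collar of 50 diameter, top face 24 and underside 30 below this point: fingertips may bear on it to push. Barrel (32 at most) to 79 below, then nozzle tube and coupler (25 diameter). About 0.3 kg, 151 long.
- coupler_seat (a point): on the gun's axis, the flat seat deep in the coupler, 107 below gun_grip with the spring out; it meets the top of the nipple's head when the coupler is on. The mouth, 18 further out, is a funnel (18 wide narrowing to 13) that finds the head from about 3 to the side. Four spring jaws, 10 short of the seat, ride over the head at 5 to 9 N and click behind it.
- nozzle (a joint): travel of the nozzle into the gun's barrel: 0 with the spring out, 0.012 m fully home at a hard stop. The spring takes 9 N to start and 15 N at full travel, more than the jaws need to snap; then the barrel comes 12 mm further down over the nozzle. Pressing home ends at that stop.
- gun_stand: fixed bench stand. Origin: centre of its underside. Base 100 x 90, two posts, and a top plate (56 along x, 92 along y, upper face at height 104) with a 37 hole over the origin, in which the gun hangs upright, its collar lying on the plate. The gun lifts straight out; its coupler clears the plate after 95.
- dust_cap: the rubber dust cap as a whole (see cap_ring). Origin: centre of its open rim; z along its axis towards the ring.
- grease_gun: the grease gun as a whole (see gun_grip). Origin: on its axis, at the coupler's mouth with the spring out, 125 below gun_grip; z along its axis to the rear.
- hex_keys: folding hex-key set, 31 x 118 x 18, lying flat; bystander, to be left where it is. Origin: centre of its underside
- tweezers: fine steel tweezers, 12 x 120 x 8, lying flat; bystander, to be left where it is. Origin: centre of its underside
- objective: spare microscope objective, 27 across, 50 tall, standing; bystander, to be left where it is. Origin: centre of its underside
- dropper: amber dropper bottle, 33 across, 94 tall, standing; bystander, to be left where it is. Origin: centre of its underside
- wafer_case: round white wafer carrier, 66 across, 18 tall; bystander, to be left where it is. Origin: centre of its underside
- slides: closed plastic slide box, 69 x 98 x 31; bystander, to be left where it is. Origin: centre of its underside
- tape: roll of paper tape, 68 across, 18 tall; bystander, to be left where it is. Origin: centre of its underside
Things that resemble listed ones, but are neither listed nor needed, are in the scene too. Leave any purple look-alike of the dust_cap alone.

How it is judged:
On the way, in this order (a step that is already met when the one before it is completed fails the run):
1. the dust cap is off the nipple and stands or lies on the desk, let go (contact force between dust_cap and stage below 0.02 N and contact force between dust_cap and gun_stand below 0.02 N and linear speed of dust_cap below 0.03 m/s and contact force between dust_cap and the fingers below 0.05 N and height (world z) of cap_ring below 0.06 m), for 0.2 s.
2. the grease gun is lifted out of its stand (contact force between the fingers and grease_gun above 1 N and contact force between grease_gun and gun_stand below 0.05 N and height (world z) of gun_grip above 0.2 m), for 0.1 s.
At the end, for the whole second after the job is handed in: Coupler snapped (seat within 3 mm of the nipple's top, gun within 8 degrees of its axis), nozzle at least 9.5 of its 12 mm into the barrel, over 8 N on the nipple, the fingers holding the gun; the cap rests on the desk, clear of stage and stand, let go (all of step 1 and distance between coupler_seat and fitting below 0.003 m and angle between the z axis of gun_grip and the z axis of fitting, either way round below 0.14 rad and value of joint nozzle above 0.0095 m and contact force between grease_gun and fitting above 8 N and contact force between grease_gun and the fingers above 2 N); the arm keeps its last pose, push and grip.
It fails at once if a bystander is moved more than 30 mm (distance of any of hex_keys, tweezers, objective, dropper, wafer_case, slides, tape from where it was at the start of the episode above 0.03 m).
It also fails if it takes over 61 s, if anything falls off the work surface, if the arm or the gripper's body presses on something with over 40 N, if the wrist force passes 120 N, or if a joint passes its speed limit or range.

## Robot

A 6-joint arm with a two-finger parallel gripper is mounted at the origin on a cart in front of the work surface, level with it; the furniture and walls round the work are solid. World frame = base frame: x ahead of the robot, y to its left, z up, the work surface at z = 0. Lengths are in m, angles in rad, forces in N, time in s.
With the tool pointing down it reaches from about 0.375 to 0.925 m from the base axis. Payload 5.7 kg.
Tool frame: the origin (TCP) lies at the very end of the fingers, on their centre line; the grasp point (between the pads) lies 19 mm behind it; y points along the fingers, x is the direction in which the jaws open and shut, and the axes are right-handed (so a half turn about y gives the same grasp; the last joint's range is limited). The gripper opens to 85 mm and grips with 20 to 120 N. Pads are 22 mm wide; open, the fingers measure 114 mm over their backs; the gripper's body (76 mm by 85 mm) begins 54 mm behind the grasp point. The pads swing forward as they close: fully open they stand 13 mm farther back than shut.
Start: joints at [-1.34, 0.359, 1.51, -0, 1.272, -0.115], TCP at [0.203, -0.564, 0.231] pointing down, gripper open.
Joint ranges: [-2.97, 2.97], [-1.01, 2.36], [0.21, 2.38], [-0.96, 4.11], [0.2, 2.71], [-2.98, 2.98]. Speed limits (rad/s): [2.39, 2.39, 3.14, 3.14, 3.14, 3.14].

## Interface

Orientations are given as [roll, pitch, yaw] about the fixed x, y, z axes, in that order (R = Rz(yaw) Ry(pitch) Rx(roll)).
In Python, from cell import state, get_image, camera_params, finish_job gives the robot as it stands.
- The arm moves only by the tool drive_tool, never from a script. Its argument "series" is a list of rows, each an object with "turn": the turn, a rotation vector about the tool's x, y, z in rad, a list of three; "delta_pos": the shift along the tool's x, y, z in m, a list of three; "claw": the opening in per cent of the stroke, from 0 (shut) to 100 (fully open). In form: [{"turn": [wx, wy, wz], "delta_pos": [x, y, z], "claw": claw}, ...]. A call has 1 to 8 rows; each row is the pose to reach, as a shift and turn from the pose commanded when the call began, along the tool's axes at that moment; what a row does not reach only later rows make up. A row lasts 1/12 s, in which the tool goes at most 41.7 mm and 7.16 degrees, less where a joint would pass 70% of its speed; a pose out of reach is approached as far as the arm can. A call with a gripper value outside its range is refused whole. The fingers move at their own pace and stop on an object; "grip_force" is the grip in N (left out, the last holds). Time passes only in rows, so rows that repeat a pose let the fingers close. It gives the time, the measured TCP pose, the force and the opening at its end, in the units of the state.
- state(): the state, without advancing time (a new reading comes with each control period).
- get_image(name): name is "scene" or "side" or "wrist"; returns (picture, depth): 384x512x3 uint8, blue, green, red; 384x512 float32, m along the optical axis (not along the pixel's ray), 0 where there is no reading.
- camera_params(name): a dict with "mtx" (3x3 intrinsics, pixels), "view" (4x4, takes a point from world to camera coordinates); the wrist camera has in their place "T_tool_cam" (4x4, takes a point from camera to tool coordinates, whose origin is the TCP and whose axes are the tool frame's). Camera axes: x right, y up, looking along -z (the intrinsics and any distortion apply to the point x, -y, -z); pixel columns grow to the right and rows downward; lengths in m; the calibration is good to about 2 mm. A picture is of the moment at which its call begins: read the wrist's pose just before it. camera_params takes no time and is no camera call.
- finish_job(): hands the job in, once; it reports no verdict.
The state is a dict: "time_s": time; "joint_positions": joint angles; "dq": joint speeds; "joint_torque": joint torques, N m; "tool_pos": TCP position; "orientation": TCP orientation; "wrist_force": force on the tool from outside, world axes, zero at the start; "moment": the same for the moment, N m; "finger_gap": finger opening in m.
Only numpy, scipy, OpenCV 4.12 (cv2) and the standard library are available. Lean on these libraries where they do the work, as an engineer would, in place of code of your own. Each camera call takes 0.05 s, during which the arm holds its last target.

## Working session

There is one attempt and no reset: what is moved stays moved. The work goes in short steps, Python scripts to look and compute and a tool call to move; the robot and the scene stay as the last step left them, time stands still between calls to the robot, and variables do not carry over. Pictures are saved under pics/ and viewed, and the job is handed in when it is done.

Besides the shell and the picture viewer there is one more tool, called after "Call:" as name(argument=value, ...) on one line, values as JSON. drive_tool: Moves the arm, as the interface text tells. Its arguments: {"type":"object","properties":{"series":{"type":"array"},"grip_force":{"type":"number"}},"required":["series"]}

```bash
ls; mkdir -p pics
cat > h.py <<'E'
import numpy as np,cv2
from cell import state,get_image,camera_params,finish_job
from scipy.spatial.transform import Rotation as R
def toolT(s=None):
    s=s or state();T=np.eye(4);T[:3,:3]=R.from_euler('xyz',s['orientation']).as_matrix();T[:3,3]=s['tool_pos'];return T
E
python3 - <<'E'
from h import *
print(state())
for n in ['scene','side','wrist']:
    T=toolT(); im,d=get_image(n); p=camera_params(n); print(n,p)
    cv2.imwrite(f'pics/{n}0.png',im); np.savez(f'{n}0.npz',im=im,d=d,T=T)
E
```

```text
pics
{'time_s': 0.0, 'joint_positions': array([-1.34008908e+00,  3.59499603e-01,  1.51142545e+00,  7.20510997e-06,
        1.27249890e+00, -1.15119188e-01]), 'dq': array([-7.55075728e-05,  1.56341633e-03, -6.17176069e-04,  5.40096484e-04,
        5.16172531e-05, -8.01837800e-04]), 'joint_torque': array([ 1.49902316e-03, -5.27608466e+01, -2.78615999e+01,  5.88449439e-05,
        1.33031857e-02,  1.50860205e-05]), 'tool_pos': array([ 0.20321387, -0.56382269,  0.23045946]), 'orientation': array([-1.57057914,  0.00181839, -1.22497181]), 'wrist_force': array([-0.46883596,  0.45526479,  0.06282488]), 'moment': array([0.00074424, 0.048164  , 0.0152868 ]), 'finger_gap': 0.08527649463075203}
scene {'mtx': array([[492.58879948,   0.        , 249.01299444],
       [  0.        , 492.58879948, 181.93330394],
       [  0.        ,   0.        ,   1.        ]]), 'view': array([[ 0.18377722, -0.98266938, -0.02422452, -0.07172242],
       [ 0.42628363,  0.0574682 ,  0.90276225, -0.33243328],
       [-0.88572468, -0.17623365,  0.42945721, -0.95204581],
       [ 0.        ,  0.        ,  0.        ,  
[... 261 characters left out ...]
0.08895803,  0.65387132,  0.75135795, -0.18245348],
       [-0.07379935, -0.74794827,  0.6596416 , -1.18998474],
       [ 0.        ,  0.        ,  0.        ,  1.        ]])}
wrist {'mtx': array([[330.2758456 ,   0.        , 252.89447523],
       [  0.        , 330.2758456 , 193.67896668],
       [  0.        ,   0.        ,   1.        ]]), 'T_tool_cam': array([[ 9.99999933e-01, -6.85749931e-05,  3.58252177e-04,
         4.63780723e-04],
       [ 3.63790864e-04,  2.58916728e-01, -9.65899578e-01,
        -1.42429087e-01],
       [-2.65209246e-05,  9.65899645e-01,  2.58916736e-01,
         6.49607324e-02],
       [ 0.00000000e+00,  0.00000000e+00,  0.00000000e+00,
         1.00000000e+00]])}
```

View pics/scene0.png

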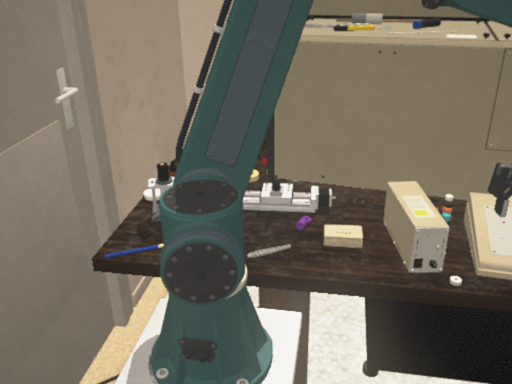

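View pics/side0.png

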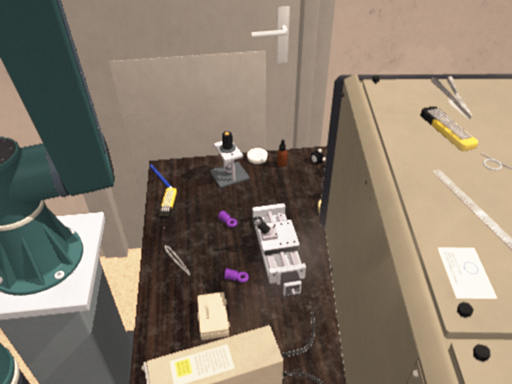

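View pics/wrist0.png

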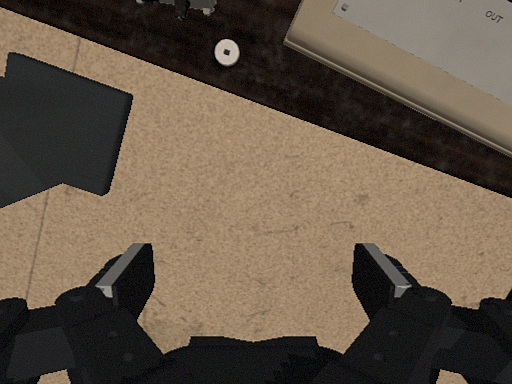

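The side view shows the gun in its stand near (228,145..175), the stage with the black-capped nipple near (263,226), and purple decoys at (228,219) and (236,275). I'll zoom in there.

```bash
cat >> h.py <<'E'
def world(d,p,T=None):
    # per pixel world points
    K=p['mtx'];v,u=np.mgrid[:384,:512]
    X=np.stack([(u-K[0,2])/K[0,0]*d,-(v-K[1,2])/K[1,1]*d,-d,np.ones_like(d)],-1)
    M=np.linalg.inv(p['view']) if 'view' in p else T@p['T_tool_cam']
    return (X@M.T)[...,:3]
def crop(im,r,s,fn):
    u0,v0,u1,v1=r;cv2.imwrite(fn,cv2.resize(im[v0:v1,u0:u1],None,fx=s,fy=s,interpolation=cv2.INTER_CUBIC))
E
python3 - <<'E'
from h import *
z=np.load('side0.npz');im,d=z['im'],z['d'];p=camera_params('side')
crop(im,(200,120,330,220),6,'pics/s1.png');crop(im,(200,195,330,295),6,'pics/s2.png')
W=world(d,p);np.set_printoptions(precision=4,suppress=True)
for u,v in [(228,135),(227,150),(240,180),(263,222),(264,232),(268,215),(285,240),(300,265),(258,157),(150,300),(290,300),(210,315),(177,260)]:
    print(u,v,W[v,u])
E
```

```text
228 135 [0.5318 0.2666 0.1574]
227 150 [0.5258 0.2597 0.1088]
240 180 [0.5596 0.2437 0.0012]
263 222 [ 0.5929 -0.0431  0.0995]
264 232 [ 0.594  -0.054   0.0743]
268 215 [0.6197 0.0508 0.0288]
285 240 [ 0.6465 -0.0656  0.0496]
300 265 [ 0.6694 -0.147   0.0455]
258 157 [0.6272 0.3283 0.0202]
150 300 [ 0.3028 -0.1704  0.0012]
290 300 [ 0.6352 -0.2105 -0.0022]
210 315 [ 0.4449 -0.249   0.0299]
177 260 [ 0.3659 -0.0522 -0.0016]
```

View pics/s1.png

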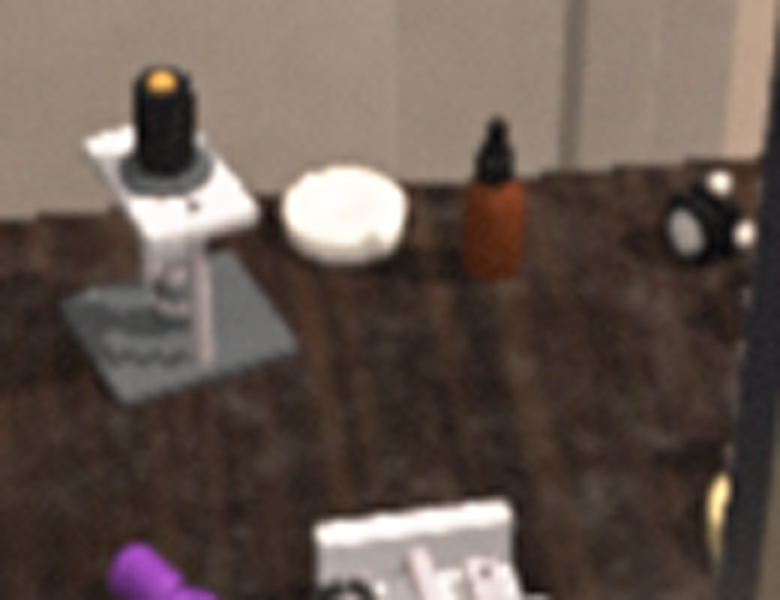

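View pics/s2.png

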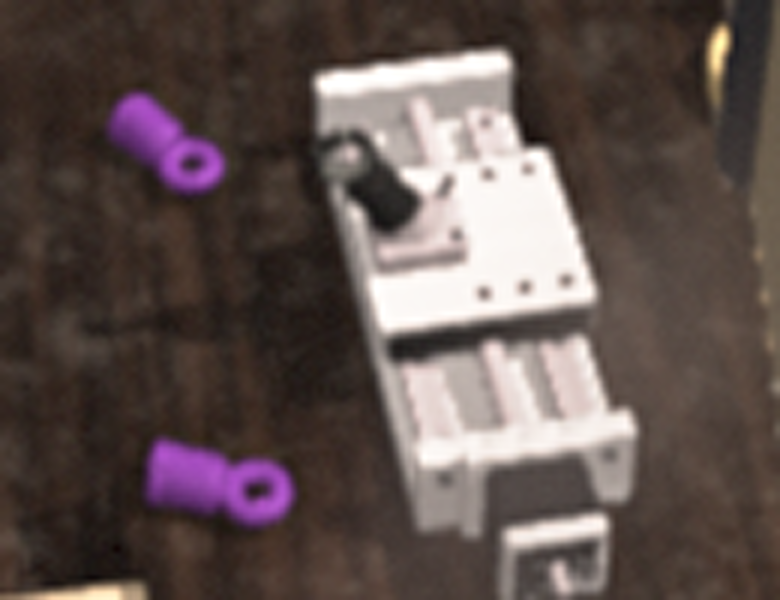

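```bash
cat >> h.py <<'E'
np.set_printoptions(precision=4,suppress=True)
def pose(pos,rpy): 
    T=np.eye(4);T[:3,:3]=R.from_euler('xyz',rpy).as_matrix() if np.shape(rpy)==(3,) else rpy;T[:3,3]=pos;return T
def rel(Tt,T0=None):
    T0=toolT() if T0 is None else T0
    D=np.linalg.inv(T0)@Tt
    print('turn',R.from_matrix(D[:3,:3]).as_rotvec().round(4),'delta',D[:3,3].round(4))
E
python3 - <<'E'
from h import *
z=np.load('side0.npz');im,d=z['im'],z['d'];W=world(d,camera_params('side'))
m=(np.abs(W[...,2]-.047)<.006)&(W[...,0]>.5)&(W[...,0]<.75)&(np.abs(W[...,1]+.05)<.1)
m&=(im.min(-1)>120)
P=W[m][:,:2].astype(np.float32);print(len(P),cv2.minAreaRect(P*1000))
m=(W[...,0]<.75)&(W[...,1]<-.2)&(W[...,0]>.3)&(W[...,1]>-.6);print('box max z',W[m][:,2].max())
rel(pose([.2,-.52,.33],[-1.5708,0,-1.5708]))
rel(pose([.6,-.05,.33],[-1.5708,0,-1.5708]))
E
```

```text
800 ((632.2937622070312, -70.97093200683594), (94.46739959716797, 161.37037658691406), 3.259305238723755)
box max z 0.4929314399049774
turn [ 0.0001  0.3458 -0.0015] delta [-0.0426 -0.0993  0.0119]
turn [ 0.0001  0.3458 -0.0015] delta [-0.3492 -0.0988  0.5475]
```

Run:
```python
from h import *
z=np.load('scene0.npz');W=world(z['d'],camera_params('scene'))
for u,v in [(405,195),(390,188),(415,188),(425,225),(440,225),(503,180),(343,232),(410,260)]: print(u,v,W[v,u])
z=np.load('side0.npz');W=world(z['d'],camera_params('side'))
for u,v in [(200,365),(250,340),(280,370),(160,375),(400,200),(340,200),(345,100),(360,300)]: print(u,v,W[v,u])
```

```text
405 195 [ 0.4846 -0.3908  0.1273]
390 188 [ 0.534  -0.3577  0.121 ]
415 188 [ 0.5331 -0.4208  0.1256]
425 225 [ 0.3402 -0.4215  0.1255]
440 225 [ 0.342  -0.4542  0.1272]
503 180 [ 0.1713 -0.5082  0.3235]
343 232 [ 0.4376 -0.2411  0.0325]
410 260 [ 0.3246 -0.3968  0.0377]
200 365 [ 0.4265 -0.4185  0.131 ]
250 340 [ 0.5226 -0.3761  0.1237]
280 370 [ 0.5731 -0.4261  0.0917]
160 375 [ 0.3542 -0.4266  0.1275]
400 200 [ 0.7458 -0.382   0.4655]
340 200 [ 0.7459 -0.1449  0.2487]
345 100 [ 0.7579 -0.0564  0.4406]
360 300 [ 0.7098 -0.4044  0.2597]
```

Call:
drive_tool(series=[{"turn":[0,0.346,0],"delta_pos":[-0.05,-0.09,0.03],"claw":100},{"turn":[0,0.346,0],"delta_pos":[-0.09,-0.1,0.08],"claw":100},{"turn":[0,0.346,0],"delta_pos":[-0.349,-0.1,0.53],"claw":100},{"turn":[0,0.346,0],"delta_pos":[-0.349,-0.1,0.53],"claw":100},{"turn":[0,0.346,0],"delta_pos":[-0.349,-0.1,0.53],"claw":100},{"turn":[0,0.346,0],"delta_pos":[-0.349,-0.1,0.53],"claw":100},{"turn":[0,0.346,0],"delta_pos":[-0.349,-0.1,0.53],"claw":100},{"turn":[0,0.346,0],"delta_pos":[-0.349,-0.1,0.53],"claw":100}])

```text
time_s: 0.82
tool_pos: [0.378, -0.3136, 0.3074]
orientation: [-1.571, 0.0, -1.571]
wrist_force: [0.8, -0.6, 0.6]
finger_gap: 0.0851
```

Run:
```python
from h import *
print(state()); rel(pose([.57,-.05,.33],[-1.5708,0,-1.5708]))
```

```text
{'time_s': 0.8167, 'joint_positions': array([-0.8334,  0.1342,  1.6265,  0.0001,  1.3811,  0.738 ]), 'dq': array([ 1.0037, -0.0667, -0.0108,  0.0018,  0.0666,  0.9962]), 'joint_torque': array([ -6.7878, -40.4849, -28.4209,  -0.1008,   0.2611,  -1.3667]), 'tool_pos': array([ 0.378 , -0.3136,  0.3074]), 'orientation': array([-1.5708,  0.0002, -1.5714]), 'wrist_force': array([ 0.7748, -0.6127,  0.5824]), 'moment': array([ 0.0009, -0.0232,  0.0374]), 'finger_gap': 0.08512742456403029}
turn [ 0.     -0.0006 -0.0002] delta [-0.2637 -0.0226  0.1918]
```

Call:
drive_tool(series=[{"turn":[0,0,0],"delta_pos":[-0.25,-0.022,0.18],"claw":100},{"turn":[0,0,0],"delta_pos":[-0.25,-0.022,0.18],"claw":100},{"turn":[0,0,0],"delta_pos":[-0.25,-0.022,0.18],"claw":100},{"turn":[0,0,0],"delta_pos":[-0.25,-0.022,0.18],"claw":100},{"turn":[0,0,0],"delta_pos":[-0.25,-0.022,0.18],"claw":100},{"turn":[0,0,0],"delta_pos":[-0.25,-0.022,0.18],"claw":100},{"turn":[0,0,0],"delta_pos":[-0.25,-0.022,0.18],"claw":100},{"turn":[0,0,0],"delta_pos":[-0.25,-0.022,0.18],"claw":100}])

```text
time_s: 1.48
tool_pos: [0.5598, -0.0613, 0.3295]
orientation: [-1.569, 0.002, -1.568]
wrist_force: [0.1, -0.5, 0.5]
finger_gap: 0.0851
```

Run:
```python
from h import *
s=state();print(s['dq'],s['joint_positions']);T=toolT(s);im,d=get_image('wrist');np.savez('w1.npz',im=im,d=d,T=T)
im2,d2=get_image('side');np.savez('s1.npz',im=im2,d=d2)
im2,d2=get_image('scene');np.savez('c1.npz',im=im2,d=d2);cv2.imwrite('pics/c1.png',im2)
crop(im,(0,0,512,384),1.5,'pics/w1.png')
```

```text
[ 0.2986  0.1327 -0.1975 -0.0463  0.0865  0.2838] [-0.2332  0.2307  1.4503  0.0023  1.4595  1.3346]
```

View pics/w1.png

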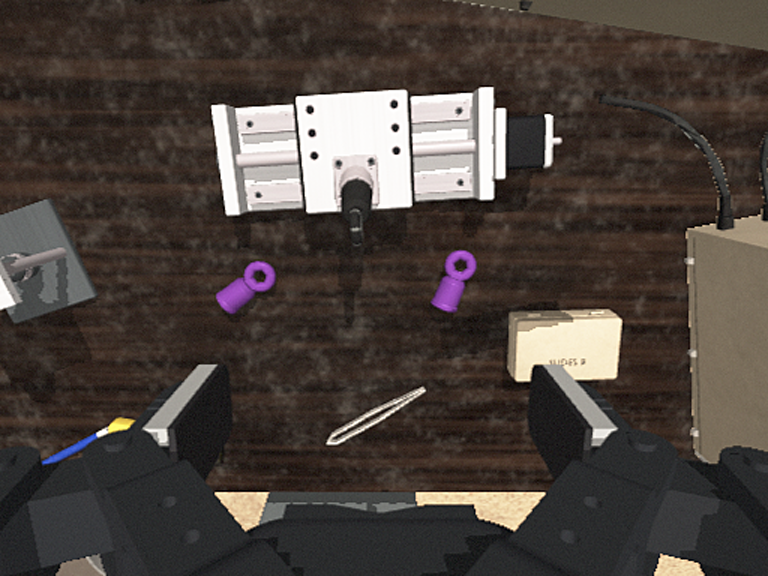

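View pics/c1.png

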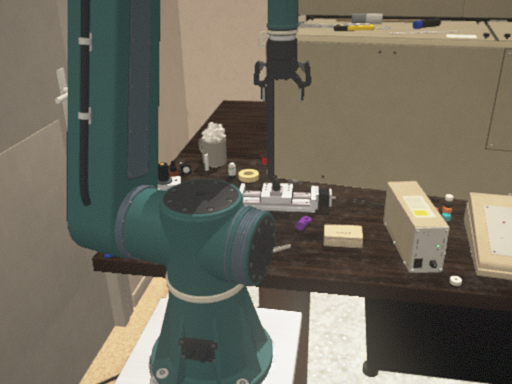

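Run:
```python
from h import *
z=np.load('w1.npz');im,d,T=z['im'],z['d'],z['T'];W=world(d,camera_params('wrist'),T)
m=(W[...,2]>.042)&(W[...,2]<.056)&(im.min(-1)>140)&(W[...,0]>.5)
n,l,st,c=cv2.connectedComponentsWithStats(m.astype(np.uint8))
for i in range(1,n):
    if st[i,4]>150:
        P=W[l==i];print(st[i],np.median(P[:,2]),cv2.minAreaRect((P[:,:2]*1000).astype(np.float32)))
crop(im,(190,50,310,150),6,'pics/w1a.png');crop(im,(190,100,310,200),6,'pics/w1b.png')
# dark cap points
m=(im.max(-1)<60)&(W[...,2]>.052)&(W[...,2]<.15)&(W[...,0]>.5)&(np.abs(W[...,1]+.05)<.06)
P=W[m];v,u=np.where(m);print(len(P),u.min(),u.max(),v.min(),v.max())
for zz in np.arange(.055,.14,.005):
    k=abs(P[:,2]-zz)<.0025
    if k.sum():print(round(zz,3),k.sum(),P[k].mean(0),P[k].min(0)[:2],P[k].max(0)[:2])
```

```text
[319  58  10  75 719] 0.04364479127412757 ((636.5435180664062, -148.88629150390625), (88.87449645996094, 11.838361740112305), 3.136521816253662)
[ 197   60   78   82 4480] 0.04777004677718669 ((629.6729736328125, -40.707332611083984), (93.72472381591797, 90.35462188720703), 3.557302951812744)
[141  70  19  74 663] 0.04377111588897553 ((622.3986206054688, 68.2944107055664), (89.0641860961914, 11.958932876586914), 3.539400577545166)
[330  72   7  47 326] 0.05160175978679607 ((637.060546875, -158.9544219970703), (54.119964599609375, 8.32187271118164), 3.274812936782837)
567 225 247 106 162
0.065 7 [ 0.6182 -0.0428  0.0647] [ 0.5924 -0.054 ] [ 0.6243 -0.0278]
0.07 2 [ 0.5949 -0.0541  0.0722] [ 0.5943 -0.0541] [ 0.5955 -0.0541]
0.075 17 [ 0.6017 -0.0501  0.0759] [ 0.5967 -0.0542] [ 0.6062 -0.0307]
0.08 64 [ 0.6047 -0.0422  0.08  ] [ 0.5973 -0.0531] [ 0.6086 -0.032 ]
0.085 54 [ 0.6013 -0.0429  0.085 ] [ 0.5952 -0.0532] [ 0.6053 -0.0324]
0.09 71 [ 0.5954 -0.0436  0.0903] [ 0.5776 -0.0533] [ 0.6023 -0.0316]
0.095 141 [ 0.5897 -0.0435  0.0953] [ 0.5715 -0.0534] [ 0.5992 -0.0328]
0.1 71 [ 0.5909 -0.0425  0.0987] [ 0.5685 -0.0501] [ 0.5963 -0.0344]
0.105 4 [ 0.5795 -0.0451  0.1054] [ 0.5669 -0.048 ] [ 0.5916 -0.0416]
0.11 10 [ 0.5882 -0.0433  0.1105] [ 0.5663 -0.0481] [ 0.5917 -0.0397]
0.115 23 [ 0.5751 -0.0438  0.1162] [ 0.565  -0.0474] [ 0.5872 -0.0399]
0.12 99 [ 0.5769 -0.0436  0.1199] [ 0.5669 -0.0475] [ 0.5873 -0.0399]
0.125 4 [ 0.5799 -0.0424  0.1228] [ 0.5783 -0.0434] [ 0.5815 -0.0413]
```

View pics/w1b.png

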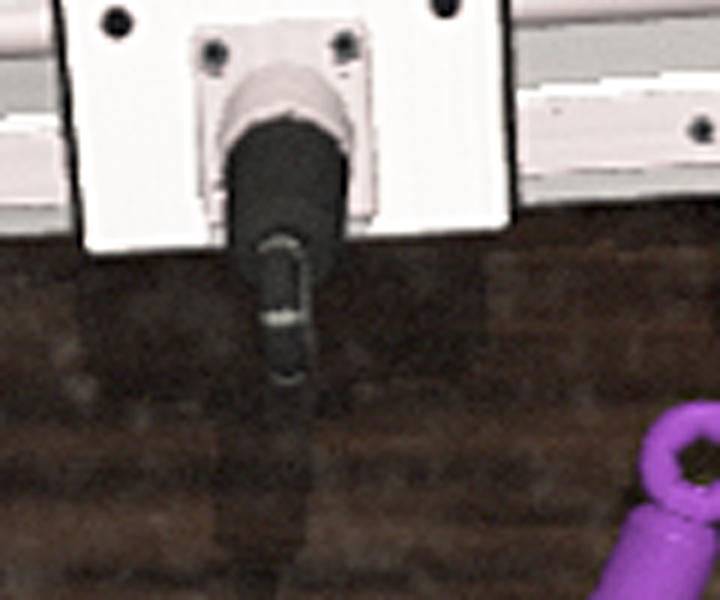

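```bash
cat >> h.py <<'E'
yw=np.radians(3.6);Rs=R.from_euler('z',yw).as_matrix()
nip=np.array([.5877,-.0431,.091]);zf=Rs@np.array([-.5,0,.8660254])
Rg=Rs@np.array([[0,.5,.8660254],[-1,0,0],[0,-.8660254,.5]])
ring=nip+.0195*zf
E
python3 - <<'E'
from h import *
s=state();print(s['tool_pos'],ring)
rel(pose(ring+.06*zf,Rg))
E
```

```text
[ 0.5577 -0.0644  0.3289] [ 0.578  -0.0437  0.1079]
turn [ 0.5244 -0.0588  0.0157] delta [-0.0189  0.169  -0.0094]
```

Call:
drive_tool(series=[{"turn":[0.524,-0.059,0.016],"delta_pos":[-0.019,0.169,-0.009],"claw":40},{"turn":[0.524,-0.059,0.016],"delta_pos":[-0.019,0.169,-0.009],"claw":40},{"turn":[0.524,-0.059,0.016],"delta_pos":[-0.019,0.169,-0.009],"claw":40},{"turn":[0.524,-0.059,0.016],"delta_pos":[-0.019,0.169,-0.009],"claw":40},{"turn":[0.524,-0.059,0.016],"delta_pos":[-0.019,0.169,-0.009],"claw":40},{"turn":[0.524,-0.059,0.016],"delta_pos":[-0.019,0.169,-0.009],"claw":40},{"turn":[0.524,-0.059,0.016],"delta_pos":[-0.019,0.169,-0.009],"claw":40},{"turn":[0.524,-0.059,0.016],"delta_pos":[-0.019,0.169,-0.009],"claw":40}], grip_force=40)

```text
time_s: 2.3
tool_pos: [0.5432, -0.0467, 0.157]
orientation: [-1.053, 0.003, -1.513]
wrist_force: [-0.4, 0.4, 0.5]
finger_gap: 0.0342
```

Run:
```python
from h import *
s=state();print(s);T=toolT(s);im,d=get_image('wrist');np.savez('w2.npz',im=im,d=d,T=T)
crop(im,(0,0,512,384),1.5,'pics/w2.png');crop(get_image('side')[0],(200,150,330,250),6,'pics/sd2.png')
rel(pose(ring-.009*zf,Rg));
for q in [ring,nip,ring+.015*zf]:
    p=camera_params('wrist');X=np.linalg.inv(T@p['T_tool_cam'])@np.r_[q,1];x=p['mtx']@(X[:3]*[1,-1,-1]);print(x[:2]/x[2]*1.5)
```

```text
{'time_s': 2.3, 'joint_positions': array([-0.3509,  0.2078,  2.1381,  0.5788,  0.3714,  0.6652]), 'dq': array([ 0.018 , -0.0144, -0.114 , -0.1073,  0.0781,  0.141 ]), 'joint_torque': array([ -0.3089, -34.212 , -19.4512,   1.8159,  -2.8575,  -1.232 ]), 'tool_pos': array([ 0.5432, -0.0467,  0.157 ]), 'orientation': array([-1.0533,  0.0026, -1.5133]), 'wrist_force': array([-0.4465,  0.388 ,  0.4575]), 'moment': array([-0.0077,  0.2496,  0.0043]), 'finger_gap': 0.03424487330820513}
turn [ 0.0004 -0.0038  0.0017] delta [-0.0021  0.0696 -0.0001]
[376.2039 301.261 ]
[376.4432 289.2328]
[375.9886 312.0816]
```

View pics/w2.png

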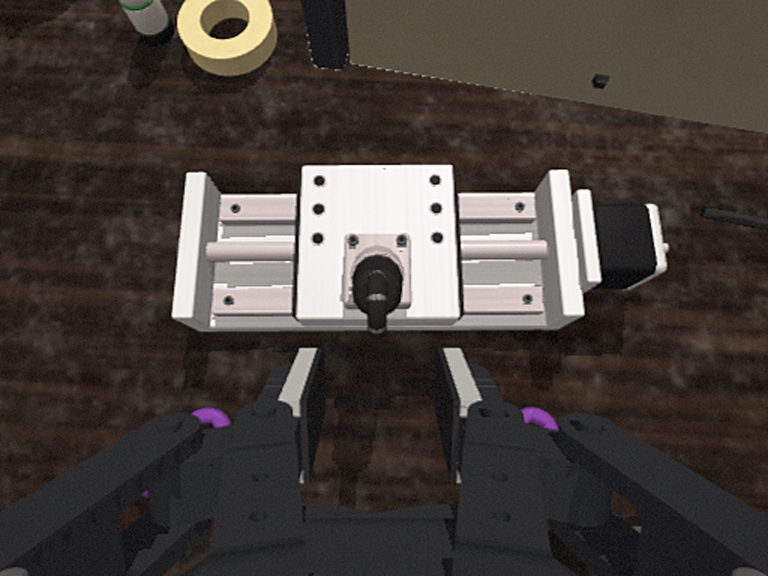

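View pics/sd2.png

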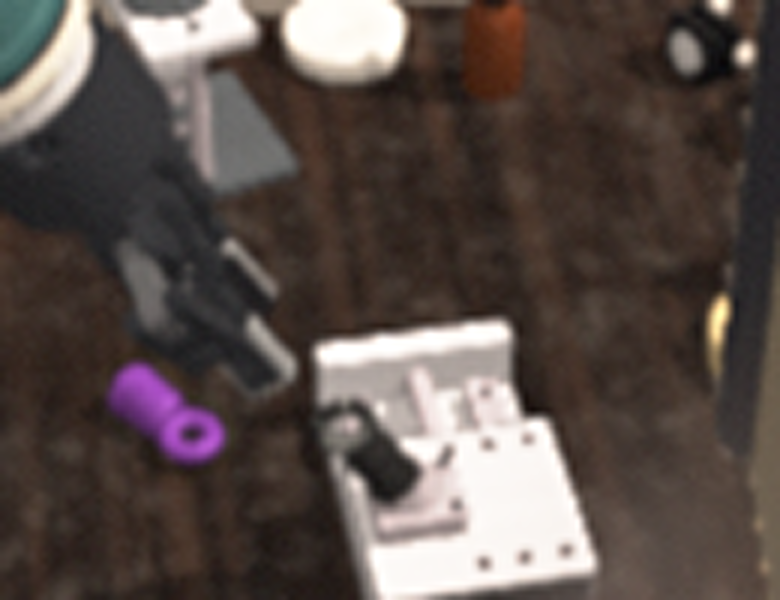

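Call:
drive_tool(series=[{"turn":[0,0,0],"delta_pos":[0,0,0],"claw":40},{"turn":[0,0,0],"delta_pos":[0,0,0],"claw":40}])

```text
time_s: 2.57
tool_pos: [0.5503, -0.0474, 0.1619]
orientation: [-1.044, -0.001, -1.51]
wrist_force: [-0.0, -0.2, 0.3]
finger_gap: 0.0343
```

Run:
```python
from h import *
s=state();print(s['tool_pos'],s['dq']);rel(pose(ring-.009*zf,Rg))
```

```text
[ 0.5503 -0.0474  0.1619] [ 0.0078  0.0015  0.0051  0.007  -0.0042 -0.0082]
turn [-0.0032 -0.0016  0.0023] delta [-0.0021  0.0697 -0.0031]
```

Call:
drive_tool(series=[{"turn":[-0.003,0,0.002],"delta_pos":[-0.002,0.015,-0.003],"claw":40},{"turn":[-0.003,0,0.002],"delta_pos":[-0.002,0.035,-0.003],"claw":40},{"turn":[-0.003,0,0.002],"delta_pos":[-0.002,0.055,-0.003],"claw":40},{"turn":[-0.003,0,0.002],"delta_pos":[-0.002,0.069,-0.003],"claw":40},{"turn":[-0.003,0,0.002],"delta_pos":[-0.002,0.069,-0.003],"claw":40},{"turn":[-0.003,0,0.002],"delta_pos":[-0.002,0.069,-0.003],"claw":40}])

```text
time_s: 3.07
tool_pos: [0.5811, -0.0425, 0.0993]
orientation: [-1.049, 0.002, -1.509]
wrist_force: [-1.3, 0.4, 0.6]
finger_gap: 0.0343
```

Run:
```python
from h import *
s=state();print(s['joint_positions'],s['tool_pos'],s['wrist_force']);T=toolT(s);im,d=get_image('wrist')
crop(im,(150,120,350,320),3,'pics/w3.png');crop(get_image('side')[0],(220,180,320,255),7,'pics/sd3.png')
rel(pose(ring-.009*zf,Rg))
```

```text
[-0.3106  0.3711  2.1231  0.8735  0.2413  0.3862] [ 0.5811 -0.0425  0.0993] [-1.3037  0.4384  0.5637]
turn [ 0.0013 -0.0017 -0.001 ] delta [0.001  0.0008 0.0015]
```

View pics/w3.png

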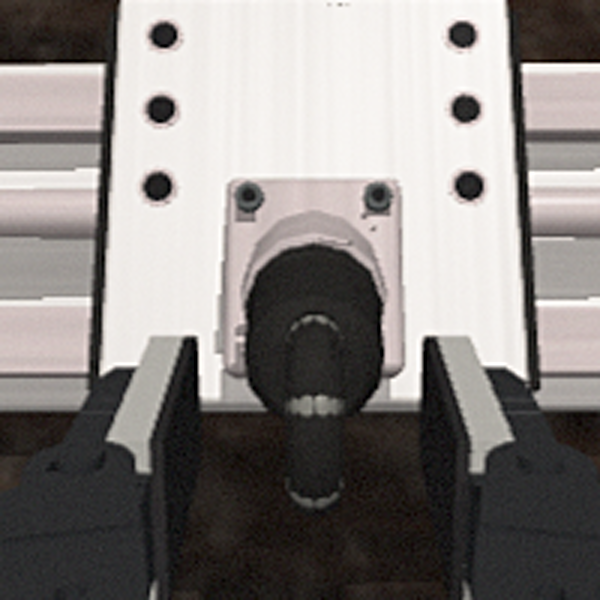

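View pics/sd3.png

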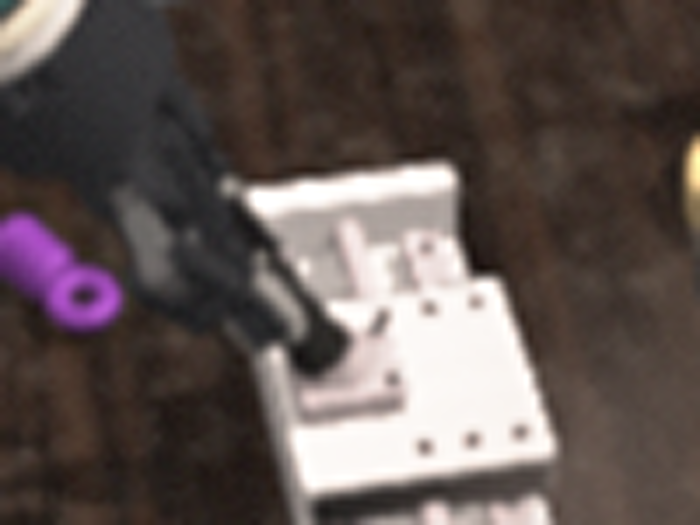

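The ring is centred between the pads (3x crop: ring at column 314, pads at 197 and 425), so I'll close on it.

Call:
drive_tool(series=[{"turn":[0,0,0],"delta_pos":[0,0,0],"claw":0},{"turn":[0,0,0],"delta_pos":[0,0,0],"claw":0},{"turn":[0,0,0],"delta_pos":[0,0,0],"claw":0},{"turn":[0,0,0],"delta_pos":[0,0,0],"claw":0},{"turn":[0,0,0],"delta_pos":[0,0,0],"claw":0},{"turn":[0,0,0],"delta_pos":[0,0,0],"claw":0}], grip_force=50)

```text
time_s: 3.67
tool_pos: [0.5804, -0.0427, 0.1001]
orientation: [-1.048, 0.002, -1.51]
wrist_force: [-4.8, -0.4, 7.6]
finger_gap: 0.0067
```

Call:
drive_tool(series=[{"turn":[0,0,0],"delta_pos":[0,-0.008,0],"claw":0},{"turn":[0,0,0],"delta_pos":[0,-0.018,0],"claw":0},{"turn":[0,0,0],"delta_pos":[0,-0.03,0],"claw":0},{"turn":[0,0,0],"delta_pos":[0,-0.045,0],"claw":0},{"turn":[0,0,0],"delta_pos":[0,-0.06,0],"claw":0},{"turn":[0,0,0],"delta_pos":[0,-0.07,0],"claw":0},{"turn":[0,0,0],"delta_pos":[0,-0.07,0],"claw":0}])

```text
time_s: 4.25
tool_pos: [0.5452, -0.0451, 0.1616]
orientation: [-1.047, 0.001, -1.51]
wrist_force: [0.6, 0.5, 1.2]
finger_gap: 0.0061
```

Run:
```python
from h import *
s=state();print(s['joint_positions'],s['tool_pos'],s['wrist_force'],s['finger_gap']);T=toolT(s);im,d=get_image('wrist')
crop(im,(100,100,400,384),2,'pics/w4.png');crop(get_image('side')[0],(220,180,320,255),7,'pics/sd4.png')
g=nip-.11*(Rs@[1,0,0])
print(g)
Rd=Rs@np.array([[0,0,1],[-1,0,0],[0,-1,0.]])
rel(pose([g[0],g[1],.11],Rd));rel(pose([g[0],g[1],.036],Rd))
```

```text
[-0.3472  0.2003  2.1343  0.5733  0.3758  0.6717] [ 0.5452 -0.0451  0.1616] [0.6012 0.4907 1.1631] 0.006072487477083131
[ 0.4779 -0.05    0.091 ]
turn [-0.5224 -0.0021 -0.0009] delta [ 0.0009  0.0098 -0.0839]
turn [-0.5224 -0.0021 -0.0009] delta [ 0.001   0.0739 -0.1208]
```

View pics/w4.png

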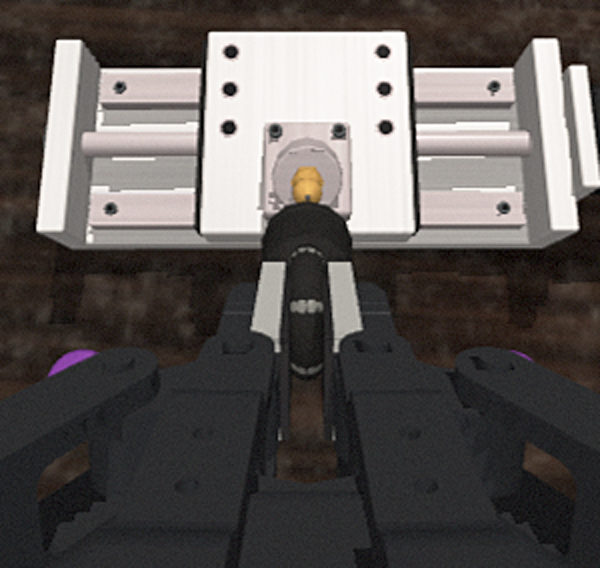

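View pics/sd4.png

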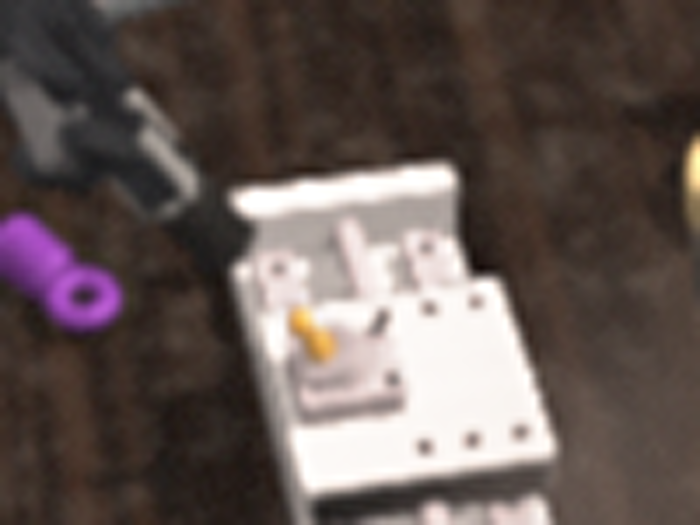

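Call:
drive_tool(series=[{"turn":[0,0,0],"delta_pos":[0,-0.01,-0.03],"claw":0},{"turn":[-0.12,0,0],"delta_pos":[0.001,0,-0.06],"claw":0},{"turn":[-0.24,0,0],"delta_pos":[0.001,0.01,-0.084],"claw":0},{"turn":[-0.36,0,0],"delta_pos":[0.001,0.01,-0.084],"claw":0},{"turn":[-0.522,-0.002,-0.001],"delta_pos":[0.001,0.01,-0.084],"claw":0},{"turn":[-0.522,-0.002,-0.001],"delta_pos":[0.001,0.025,-0.093],"claw":0},{"turn":[-0.522,-0.002,-0.001],"delta_pos":[0.001,0.042,-0.102],"claw":0},{"turn":[-0.522,-0.002,-0.001],"delta_pos":[0.001,0.042,-0.102],"claw":0}])

```text
time_s: 5.02
tool_pos: [0.4781, -0.049, 0.0694]
orientation: [-1.576, 0.002, -1.507]
wrist_force: [-1.1, 0.3, 0.1]
finger_gap: 0.0065
```

Run:
```python
from h import *
s=state();print(s['joint_positions'],s['tool_pos'],s['orientation'],s['wrist_force'],s['finger_gap']);T=toolT(s);im,d=get_image('wrist')
crop(im,(100,100,400,384),2,'pics/w5.png');crop(get_image('side')[0],(180,180,300,270),6,'pics/sd5.png')
```

```text
[-0.2467  0.415   1.9311  0.0011  0.8007  1.2591] [ 0.4781 -0.049   0.0694] [-1.5756  0.0024 -1.5065] [-1.0508  0.3144  0.0785] 0.00646053355832423
```

View pics/w5.png

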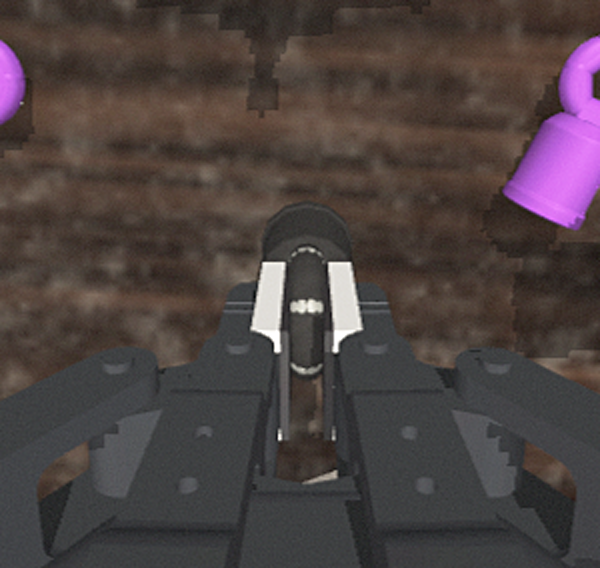

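View pics/sd5.png

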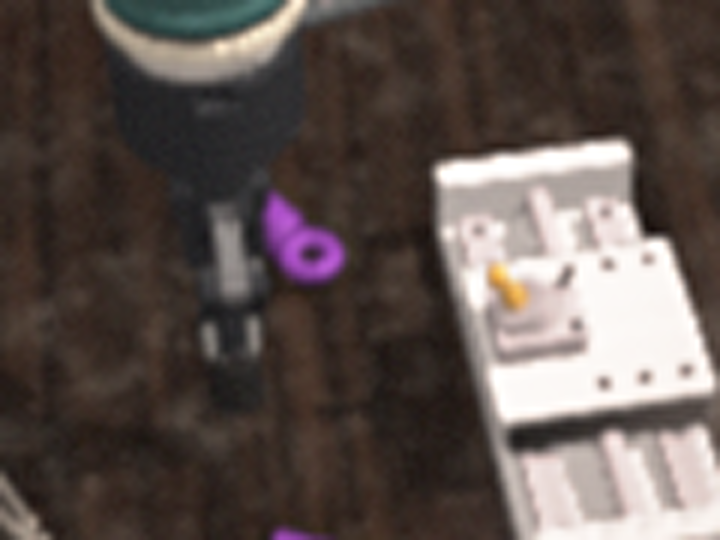

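Call:
drive_tool(series=[{"turn":[0,0,0],"delta_pos":[0,0.015,0],"claw":0},{"turn":[0,0,0],"delta_pos":[0,0.026,0],"claw":0},{"turn":[0,0,0],"delta_pos":[0,0.031,0],"claw":0},{"turn":[0,0,0],"delta_pos":[0,0.033,0],"claw":0},{"turn":[0,0,0],"delta_pos":[0,0.033,0],"claw":0}])

```text
time_s: 5.53
tool_pos: [0.4775, -0.0498, 0.0398]
orientation: [-1.572, 0.001, -1.508]
wrist_force: [0.4, 0.2, -0.3]
finger_gap: 0.0062
```

Call:
drive_tool(series=[{"turn":[0,0,0],"delta_pos":[0,0.001,0],"claw":0},{"turn":[0,0,0],"delta_pos":[0,0.002,0],"claw":0},{"turn":[0,0,0],"delta_pos":[0,0.003,0],"claw":0},{"turn":[0,0,0],"delta_pos":[0,0.003,0],"claw":0}])

```text
time_s: 5.87
tool_pos: [0.4781, -0.0498, 0.0368]
orientation: [-1.571, 0.0, -1.508]
wrist_force: [0.3, -0.1, -0.1]
finger_gap: 0.0066
```

Call:
drive_tool(series=[{"turn":[0,0,0],"delta_pos":[0,0.001,0],"claw":0},{"turn":[0,0,0],"delta_pos":[0,0.002,0],"claw":0},{"turn":[0,0,0],"delta_pos":[0,0.003,0],"claw":0},{"turn":[0,0,0],"delta_pos":[0,0.003,0],"claw":0}])

```text
time_s: 6.2
tool_pos: [0.4788, -0.05, 0.0357]
orientation: [-1.57, -0.0, -1.508]
wrist_force: [-4.4, 1.2, 27.2]
finger_gap: 0.0066
```

Call:
drive_tool(series=[{"turn":[0,0,0],"delta_pos":[0,-0.002,0],"claw":0},{"turn":[0,0,0],"delta_pos":[0,-0.002,0],"claw":30},{"turn":[0,0,0],"delta_pos":[0,-0.002,0],"claw":30},{"turn":[0,0,0],"delta_pos":[0,-0.002,0],"claw":30},{"turn":[0,0,0],"delta_pos":[0,-0.01,0],"claw":30},{"turn":[0,0,0],"delta_pos":[0,-0.04,0],"claw":30},{"turn":[0,0,0],"delta_pos":[0,-0.08,0],"claw":30},{"turn":[0,0,0],"delta_pos":[0,-0.11,0],"claw":30}])

```text
time_s: 6.87
tool_pos: [0.4779, -0.0498, 0.1456]
orientation: [-1.572, 0.001, -1.508]
wrist_force: [1.3, 0.3, 0.3]
finger_gap: 0.0254
```

Run:
```python
from h import *
s=state();print(s['tool_pos'],s['orientation'],s['wrist_force'],s['finger_gap']);T=toolT(s);im,d=get_image('wrist');np.savez('w6.npz',im=im,d=d,T=T)
crop(im,(0,0,512,384),1.5,'pics/w6.png');im,d=get_image('side');np.savez('s6.npz',im=im,d=d);crop(im,(180,110,300,270),4,'pics/sd6.png')
```

```text
[ 0.4779 -0.0498  0.1456] [-1.5722  0.0007 -1.5079] [1.2854 0.3291 0.2617] 0.025448693412659852
```

View pics/w6.png

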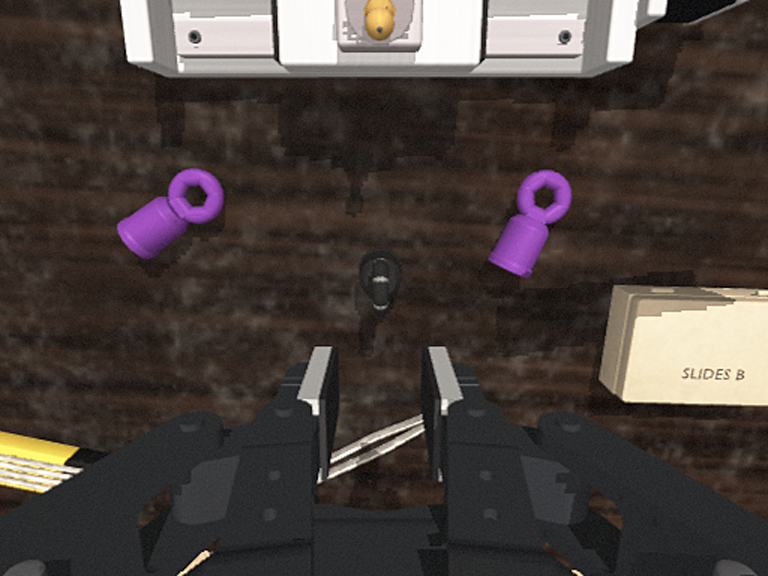

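View pics/sd6.png

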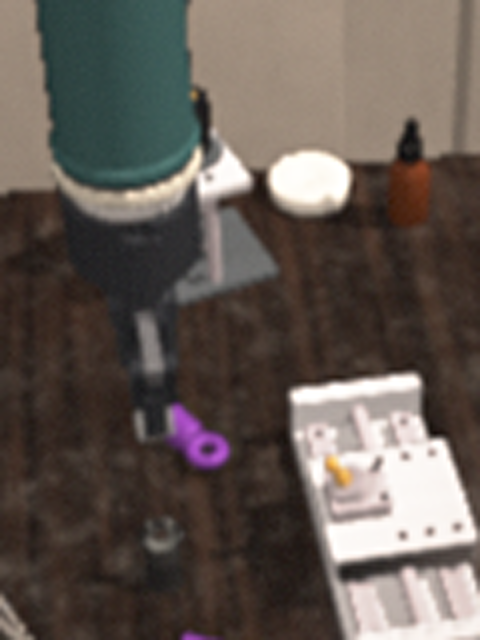

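Run:
```python
from h import *
rel(pose([.50,.24,.33],[-1.5708,0,-1.5708]))
z=np.load('side0.npz');im,d=z['im'],z['d'];W=world(d,camera_params('side'))
m=(W[...,2]>.1)&(W[...,2]<.18)&(W[...,0]>.45)&(W[...,0]<.6)&(W[...,1]>.2)&(W[...,1]<.35)
for zz in np.arange(.1,.175,.005):
    k=m&(abs(W[...,2]-zz)<.0025);P=W[k]
    if len(P):print(round(zz,3),len(P),P.mean(0),P.min(0)[:2],P.max(0)[:2],im[k].mean(0))
```

```text
turn [-0.008  0.063  0.002] delta [-0.2886 -0.1819  0.038 ]
0.1 32 [0.5372 0.2503 0.1015] [0.4915 0.2215] [0.5684 0.3146] [217.0625 221.625  229.9688]
0.105 161 [0.5277 0.2594 0.1047] [0.4892 0.2216] [0.5687 0.3162] [216.4348 220.8571 227.6087]
0.11 68 [0.5275 0.263  0.1098] [0.5053 0.2372] [0.5517 0.291 ] [110.7059 113.2059 116.4412]
0.115 22 [0.529  0.2629 0.1147] [0.5121 0.2475] [0.5484 0.2754] [54.5    54.7727 56.    ]
0.12 11 [0.5241 0.2646 0.1201] [0.5123 0.259 ] [0.5388 0.2736] [38.     38.8182 40.8182]
0.125 19 [0.5277 0.2632 0.1252] [0.5128 0.2573] [0.5423 0.2723] [39.     39.8421 42.5789]
0.13 14 [0.53   0.2642 0.1302] [0.513 0.258] [0.5428 0.2732] [44.2857 46.5714 49.6429]
0.135 18 [0.5271 0.2641 0.1353] [0.5131 0.2569] [0.5432 0.2733] [34.4444 35.3889 38.7778]
0.14 10 [0.526  0.2642 0.1401] [0.5133 0.2611] [0.5396 0.2711] [32.8 34.4 37.6]
0.145 17 [0.5302 0.2634 0.1446] [0.5161 0.2564] [0.5437 0.2763] [31.3529 32.4118 34.9412]
0.15 15 [0.5263 0.263  0.1503] [0.5136 0.258 ] [0.5437 0.2726] [32.9333 33.4    36.4   ]
0.155 30 [0.5304 0.2701 0.1558] [0.5141 0.2583] [0.5437 0.2901] [51.7    66.     79.7667]
0.16 34 [0.5265 0.2723 0.1592] [0.5144 0.2599] [0.5408 0.2872] [ 60.6471  86.0294 107.2647]
```

Call:
drive_tool(series=[{"turn":[0,0,0],"delta_pos":[0,-0.04,0],"claw":60},{"turn":[-0.004,0.03,0],"delta_pos":[-0.03,-0.08,0.01],"claw":60},{"turn":[-0.008,0.063,0.002],"delta_pos":[-0.29,-0.16,0.06],"claw":80},{"turn":[-0.008,0.063,0.002],"delta_pos":[-0.29,-0.16,0.06],"claw":80},{"turn":[-0.008,0.063,0.002],"delta_pos":[-0.29,-0.16,0.06],"claw":80},{"turn":[-0.008,0.063,0.002],"delta_pos":[-0.29,-0.16,0.06],"claw":80},{"turn":[-0.008,0.063,0.002],"delta_pos":[-0.29,-0.16,0.06],"claw":80},{"turn":[-0.008,0.063,0.002],"delta_pos":[-0.29,-0.16,0.06],"claw":80}])

```text
time_s: 7.63
tool_pos: [0.5149, 0.2128, 0.2934]
orientation: [-1.581, 0.002, -1.571]
wrist_force: [0.1, -0.5, 0.5]
finger_gap: 0.0683
```

Call:
drive_tool(series=[{"turn":[0,0,0],"delta_pos":[-0.03,0,0],"claw":80},{"turn":[0,0,0],"delta_pos":[-0.03,0,0],"claw":80},{"turn":[0,0,0],"delta_pos":[-0.03,0,0],"claw":80},{"turn":[0,0,0],"delta_pos":[-0.03,0,0],"claw":80}])

```text
time_s: 7.97
tool_pos: [0.5149, 0.2403, 0.2924]
orientation: [-1.582, 0.001, -1.57]
wrist_force: [0.5, 0.3, 0.6]
finger_gap: 0.0686
```

Run:
```python
from h import *
s=state();print(s['tool_pos'],s['orientation'],s['wrist_force'],s['finger_gap'],s['dq']);T=toolT(s);im,d=get_image('wrist');np.savez('w7.npz',im=im,d=d,T=T)
crop(im,(0,0,512,384),1.5,'pics/w7.png')
W=world(d,camera_params('wrist'),T)
m=(W[...,2]>.1)&(W[...,2]<.18)&(W[...,0]>.45)&(W[...,0]<.6)&(W[...,1]>.2)&(W[...,1]<.35)
for zz in np.arange(.1,.175,.005):
    k=m&(abs(W[...,2]-zz)<.0025);P=W[k]
    if len(P):print(round(zz,3),len(P),P.mean(0),P.min(0)[:2],P.max(0)[:2],(P.min(0)[:2]+P.max(0)[:2])/2,im[k].mean(0))
```

```text
[0.5149 0.2403 0.2924] [-1.5816  0.0009 -1.5703] [0.4657 0.301  0.5895] 0.06863426039793087 [-0.0243 -0.0056  0.0068 -0.0007 -0.0012  0.0017]
0.1 95 [0.5346 0.2692 0.1021] [0.4947 0.2257] [0.5658 0.3225] [0.5302 0.2741] [225.3158 228.3895 231.8421]
0.105 2891 [0.5302 0.2728 0.104 ] [0.4875 0.2226] [0.5678 0.3268] [0.5277 0.2747] [229.221  232.1878 235.2892]
0.11 776 [0.5347 0.2706 0.1098] [0.504  0.2399] [0.551  0.3093] [0.5275 0.2746] [100.6392 101.3802  99.2603]
0.115 35 [0.5365 0.2667 0.1157] [0.5236 0.2593] [0.5431 0.2844] [0.5333 0.2718] [45.8286 47.1143 47.5714]
0.12 11 [0.5376 0.2676 0.1209] [0.5235 0.2591] [0.5427 0.2815] [0.5331 0.2703] [34.0909 34.4545 36.1818]
0.125 25 [0.5389 0.2683 0.1236] [0.5308 0.2598] [0.543  0.2841] [0.5369 0.2719] [34.24 36.2  37.6 ]
0.13 33 [0.5392 0.269  0.1299] [0.5298 0.2594] [0.5429 0.2841] [0.5364 0.2718] [35.3939 36.697  37.5758]
0.135 34 [0.5363 0.2666 0.1363] [0.5237 0.2591] [0.5429 0.2814] [0.5333 0.2702] [35.0294 36.4118 37.7353]
0.14 12 [0.5409 0.2713 0.1394] [0.5382 0.2642] [0.5426 0.2839] [0.5404 0.274 ] [38.5833 39.5    40.8333]
0.145 33 [0.5392 0.2684 0.1441] [0.5306 0.2594] [0.5431 0.2839] [0.5368 0.2716] [35.5758 36.8182 38.0909]
0.15 52 [0.5367 0.2681 0.1505] [0.522 0.259] [0.543  0.2864] [0.5325 0.2727] [34.4615 35.3654 36.25  ]
0.155 378 [0.5286 0.2739 0.1566] [0.5117 0.2595] [0.5428 0.2907] [0.5272 0.2751] [39.5952 39.3624 40.5185]
0.16 672 [0.5273 0.2751 0.1585] [0.5129 0.2603] [0.5422 0.2894] [0.5275 0.2748] [51.1711 69.2932 80.372 ]
```

View pics/w7.png

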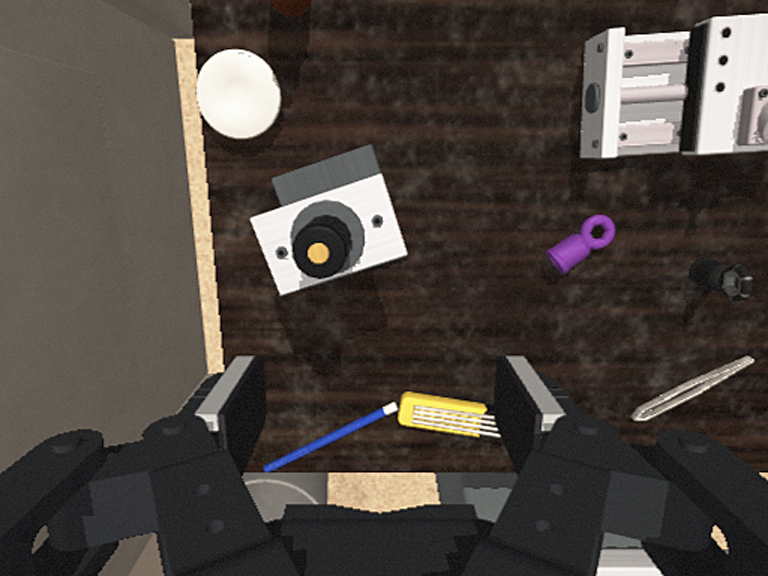

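Run:
```python
from h import *
z=np.load('w7.npz');W=world(z['d'],camera_params('wrist'),z['T'])
for u,v in [(60,100),(60,180),(100,200),(20,220)]: print(W[v,u])
for zz in [.29,.112]: rel(pose([.5275,.2747,zz],[-1.5708,0,-1.5708]))
```

```text
[ 0.5842  0.6822 -0.3517]
[ 0.4075  0.6826 -0.3031]
[ 0.3045  0.6856 -0.4867]
[ 0.3643  0.6822 -0.1557]
turn [ 0.0107 -0.0005 -0.001 ] delta [-0.0349  0.0024  0.0125]
turn [ 0.0107 -0.0005 -0.001 ] delta [-0.0347  0.1804  0.0144]
```

Nothing tall is near the stand, since the door is at y = 0.68. I'll centre over the gun, then go down.

Call:
drive_tool(series=[{"turn":[0.011,0,-0.001],"delta_pos":[-0.035,0.002,0.0125],"claw":80},{"turn":[0.011,0,-0.001],"delta_pos":[-0.035,0.03,0.013],"claw":80},{"turn":[0.011,0,-0.001],"delta_pos":[-0.035,0.07,0.013],"claw":80},{"turn":[0.011,0,-0.001],"delta_pos":[-0.035,0.105,0.0135],"claw":80},{"turn":[0.011,0,-0.001],"delta_pos":[-0.035,0.135,0.014],"claw":80},{"turn":[0.011,0,-0.001],"delta_pos":[-0.035,0.15,0.014],"claw":80},{"turn":[0.011,0,-0.001],"delta_pos":[-0.035,0.16,0.014],"claw":80},{"turn":[0.011,0,-0.001],"delta_pos":[-0.035,0.16,0.014],"claw":80}])

```text
time_s: 8.68
tool_pos: [0.5268, 0.2743, 0.1309]
orientation: [-1.573, -0.001, -1.573]
wrist_force: [-0.5, 0.1, 0.5]
finger_gap: 0.0682
```

Run:
```python
from h import *
s=state();print(s['tool_pos'],s['orientation'],s['wrist_force'],s['finger_gap'],s['dq'],s['joint_positions']);T=toolT(s);im,d=get_image('wrist');np.savez('w8.npz',im=im,d=d,T=T)
crop(im,(0,0,512,384),1.5,'pics/w8.png')
rel(pose([.5275,.2747,.112],[-1.5708,0,-1.5708]))
```

```text
[0.5268 0.2743 0.1309] [-1.5732 -0.0007 -1.5727] [-0.5061  0.1148  0.5111] 0.06824254584322356 [ 0.0099 -0.0367 -0.0476  0.0016  0.0385  0.0018] [0.3637 0.456  1.631  0.0002 1.0571 1.9363]
turn [-0.0002 -0.0016 -0.0004] delta [ 0.0003  0.0205 -0.0004]
```

View pics/w8.png

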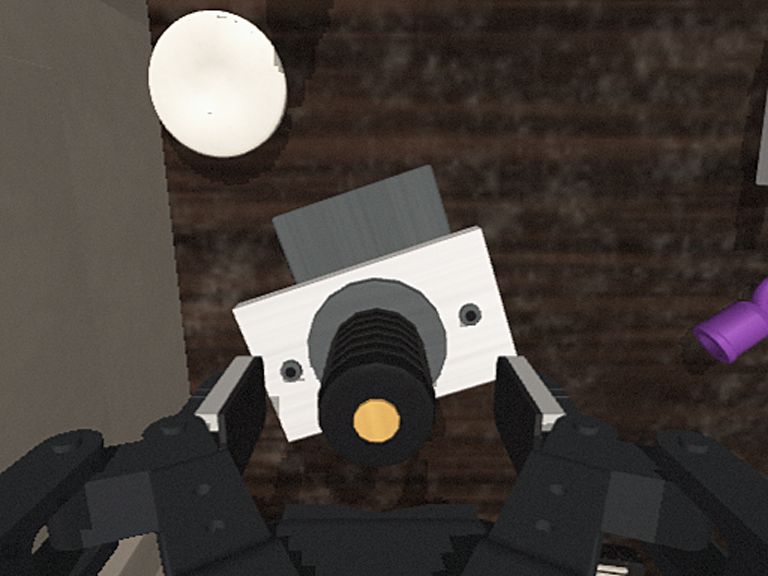

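Call:
drive_tool(series=[{"turn":[0,0,0],"delta_pos":[0,0.01,0],"claw":80},{"turn":[0,0,0],"delta_pos":[0,0.017,0],"claw":60},{"turn":[0,0,0],"delta_pos":[0,0.017,0],"claw":30},{"turn":[0,0,0],"delta_pos":[0,0.017,0],"claw":20},{"turn":[0,0,0],"delta_pos":[0,0.017,0],"claw":10},{"turn":[0,0,0],"delta_pos":[0,0.017,0],"claw":10},{"turn":[0,0,0],"delta_pos":[0,0.017,0],"claw":10},{"turn":[0,0,0],"delta_pos":[0,0.017,0],"claw":10}], grip_force=100)

```text
time_s: 9.4
tool_pos: [0.5283, 0.2763, 0.1166]
orientation: [-1.568, 0.001, -1.571]
wrist_force: [-1.3, -1.7, 2.4]
finger_gap: 0.0303
```

Run:
```python
from h import *
s=state();print(s['tool_pos'],s['orientation'],s['wrist_force'],s['finger_gap'])
im,d=get_image('side');crop(im,(190,110,290,190),7,'pics/sd9.png')
```

```text
[0.5283 0.2763 0.1166] [-1.5683  0.0012 -1.5708] [-1.319  -1.7281  2.3795] 0.030276946285528922
```

View pics/sd9.png

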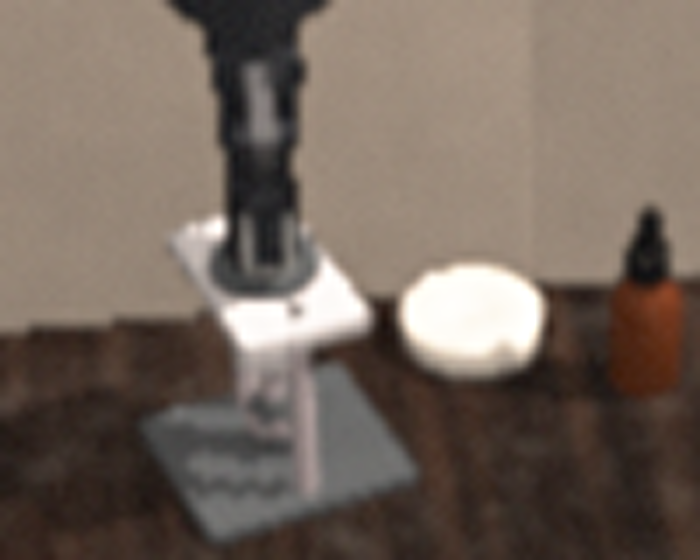

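Call:
drive_tool(series=[{"turn":[0,0,0],"delta_pos":[0,-0.01,0],"claw":10},{"turn":[0,0,0],"delta_pos":[0,-0.03,0],"claw":10},{"turn":[0,0,0],"delta_pos":[0,-0.06,0],"claw":10},{"turn":[0,0,0],"delta_pos":[0,-0.09,0],"claw":10},{"turn":[0,0,0],"delta_pos":[0,-0.12,0],"claw":10},{"turn":[0,0,0],"delta_pos":[0,-0.15,0],"claw":10},{"turn":[0,0,0],"delta_pos":[0,-0.15,0],"claw":10},{"turn":[0,0,0],"delta_pos":[0,-0.15,0],"claw":10}], grip_force=120)

```text
time_s: 10.12
tool_pos: [0.529, 0.2768, 0.2683]
orientation: [-1.565, 0.003, -1.571]
wrist_force: [-0.3, 1.1, -4.1]
finger_gap: 0.03
```

Run:
```python
from h import *
s=state();print(s['tool_pos'],s['orientation'],s['wrist_force'],s['finger_gap'])
T=toolT(s);im,d=get_image('wrist');np.savez('w10.npz',im=im,d=d,T=T);crop(im,(0,0,512,384),1.5,'pics/w10.png')
im,d=get_image('side');np.savez('s10.npz',im=im,d=d);crop(im,(190,50,290,180),5,'pics/sd10.png')
im,d=get_image('scene');np.savez('c10.npz',im=im,d=d);cv2.imwrite('pics/c10.png',im)
```

```text
[0.529  0.2768 0.2683] [-1.5646  0.0031 -1.5708] [-0.2653  1.0584 -4.0987] 0.02998710638467474
```

View pics/w10.png

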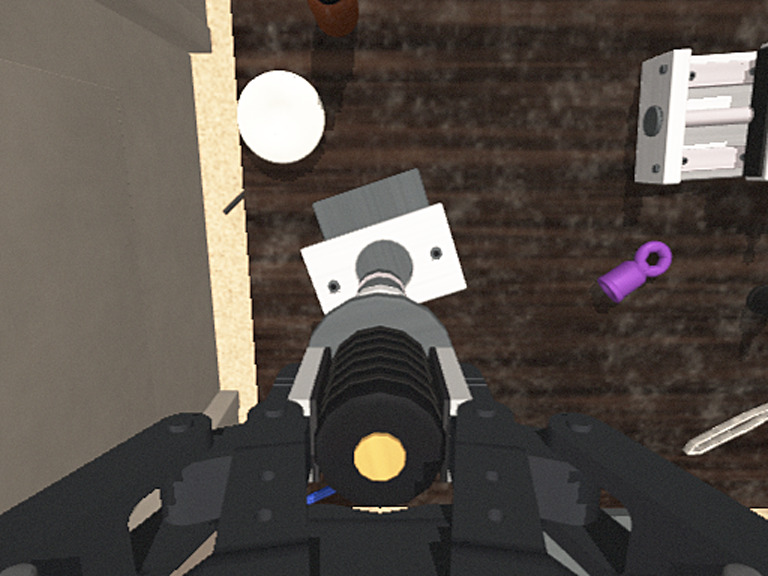

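View pics/sd10.png

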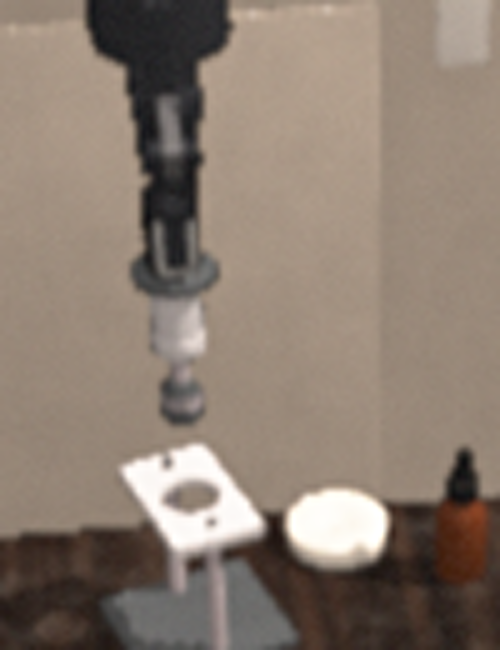

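View pics/c10.png

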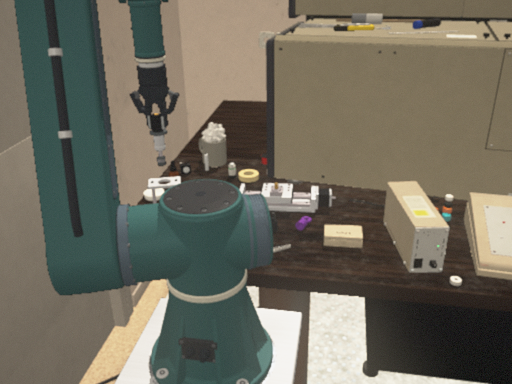

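```bash
cat >> h.py <<'E'
def proj(n,q,T=None):
    p=camera_params(n);M=p['view'] if 'view' in p else np.linalg.inv(T@p['T_tool_cam'])
    X=M@np.r_[q,1];x=p['mtx']@(X[:3]*[1,-1,-1]);return x[:2]/x[2]
E
python3 - <<'E'
from h import *
T=np.load('w10.npz')['T']
for a,name in [(.0066,'collar top'),(.0126,'collar under'),(.0616,'barrel end'),(.1076,'mouth')]:
    q=T[:3,3]+a*T[:3,1]; print(name,(proj('side',q)-[190,50])*5, proj('scene',q),proj('wrist',q,T)*1.5)
im=np.load('c10.npz')['im'];crop(im,(110,60,210,200),5,'pics/c10b.png')
E
```

```text
collar top [174.1685 259.9339] [157.2359 129.1952] [377.85   365.4108]
collar under [174.8276 269.3237] [157.4607 131.2527] [377.9015 358.1852]
barrel end [180.0597 343.8574] [159.2654 147.7645] [378.2174 313.8294]
mouth [184.7392 410.5181] [160.9095 162.8077] [378.4086 286.9778]
```

View pics/c10b.png

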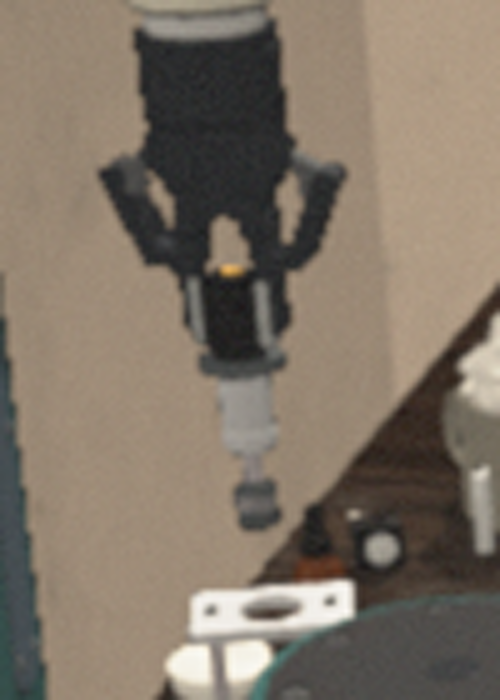

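Run:
```python
from h import *
print(nip+.15*zf)
rel(pose(nip+.16*zf,Rg));
```

```text
[ 0.5128 -0.0478  0.2209]
turn [ 0.5249 -0.0615  0.0164] delta [ 0.3238  0.0348 -0.0186]
```

Call:
drive_tool(series=[{"turn":[0,0,0],"delta_pos":[0.02,-0.015,-0.005],"claw":10},{"turn":[0.05,-0.01,0],"delta_pos":[0.05,-0.015,-0.015],"claw":10},{"turn":[0.12,-0.02,0.003],"delta_pos":[0.085,-0.015,-0.018],"claw":10},{"turn":[0.2,-0.03,0.005],"delta_pos":[0.12,-0.015,-0.018],"claw":10},{"turn":[0.28,-0.04,0.008],"delta_pos":[0.155,-0.015,-0.018],"claw":10},{"turn":[0.36,-0.05,0.01],"delta_pos":[0.19,-0.012,-0.018],"claw":10},{"turn":[0.44,-0.055,0.013],"delta_pos":[0.225,-0.006,-0.018],"claw":10},{"turn":[0.5249,-0.0615,0.0164],"delta_pos":[0.26,0.0,-0.0186],"claw":10}])

```text
time_s: 10.93
tool_pos: [0.507, 0.023, 0.2647]
orientation: [-1.063, 0.003, -1.507]
wrist_force: [0.3, 2.6, -3.8]
finger_gap: 0.0297
```

Run:
```python
from h import *
s=state();print(s['tool_pos'],s['orientation'],s['joint_positions'],s['dq'],s['finger_gap'])
rel(pose(nip+.16*zf,Rg));
```

```text
[0.507  0.023  0.2647] [-1.0627  0.0026 -1.5068] [-0.1806 -0.0412  2.0537  0.2014  0.6439  1.1955] [-1.1778 -0.212   0.7696  1.4077 -1.0985 -2.2287] 0.029723135339940917
turn [ 0.0155 -0.0003 -0.0029] delta [ 0.0711  0.0287 -0.0202]
```

Call:
drive_tool(series=[{"turn":[0,0,0],"delta_pos":[0.03,0.01,-0.006],"claw":10},{"turn":[0,0,0],"delta_pos":[0.055,0.02,-0.012],"claw":10},{"turn":[0,0,0],"delta_pos":[0.064,0.03,-0.017],"claw":10},{"turn":[0,0,0],"delta_pos":[0.064,0.03,-0.017],"claw":10},{"turn":[0,0,0],"delta_pos":[0.064,0.03,-0.017],"claw":10},{"turn":[0,0,0],"delta_pos":[0.064,0.03,-0.017],"claw":10}])

```text
time_s: 11.43
tool_pos: [0.5126, -0.0385, 0.231]
orientation: [-1.065, 0.006, -1.507]
wrist_force: [-0.5, 0.6, -3.7]
finger_gap: 0.0296
```

Run:
```python
from h import *
s=state();print(s['tool_pos'],s['orientation'],s['joint_positions'],s['dq'])
T=toolT(s)
rel(pose(nip+.16*zf,Rg));im,d=get_image('wrist');np.savez('w11.npz',im=im,d=d,T=T);crop(im,(180,80,330,240),5,'pics/w11.png')
im,d=get_image('side');np.savez('s11.npz',im=im,d=d);crop(im,(210,150,330,250),6,'pics/sd11.png')
im,d=get_image('scene');np.savez('c11.npz',im=im,d=d);crop(im,(230,120,330,220),6,'pics/c11.png')
k=lambda q:((proj('wrist',q,T)-[180,80])*5,(proj('side',q)-[210,150])*6,(proj('scene',q)-[230,120])*6)
print('nip',k(nip));
for a in (.0126,.0616,.1076): print(a,k(T[:3,3]+a*T[:3,1]))
```

```text
[ 0.5126 -0.0385  0.231 ] [-1.065   0.0058 -1.5066] [-0.3611  0.0268  2.0877  0.3739  0.5945  0.8817] [ 0.0167 -0.0156 -0.0134  0.0027 -0.0037 -0.004 ]
turn [ 0.0178 -0.0016 -0.0057] delta [ 0.0094 -0.0014 -0.0053]
nip (array([416.974 , 499.9869]), array([305.6184, 447.3443]), array([272.5014, 376.226 ]))
0.0126 (array([359.7552, 792.8029]), array([126.5225, 222.3852]), array([239.5051, 179.6813]))
0.0616 (array([360.8102, 645.2004]), array([190.1704, 295.1138]), array([243.8044, 247.7243]))
0.1076 (array([361.4488, 555.8479]), array([246.6661, 359.6698]), array([247.6166, 308.058 ]))
```

View pics/w11.png

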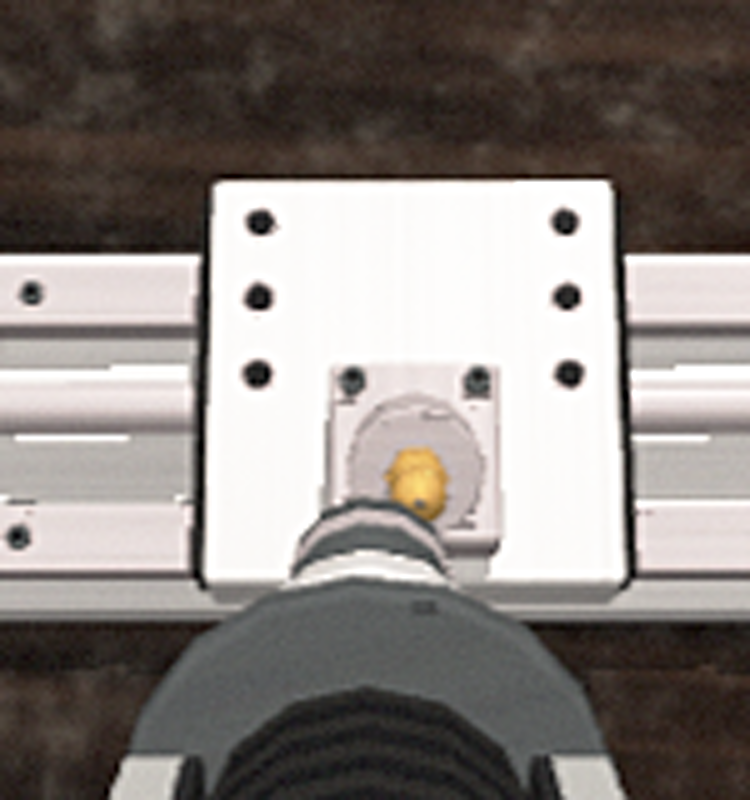

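View pics/sd11.png

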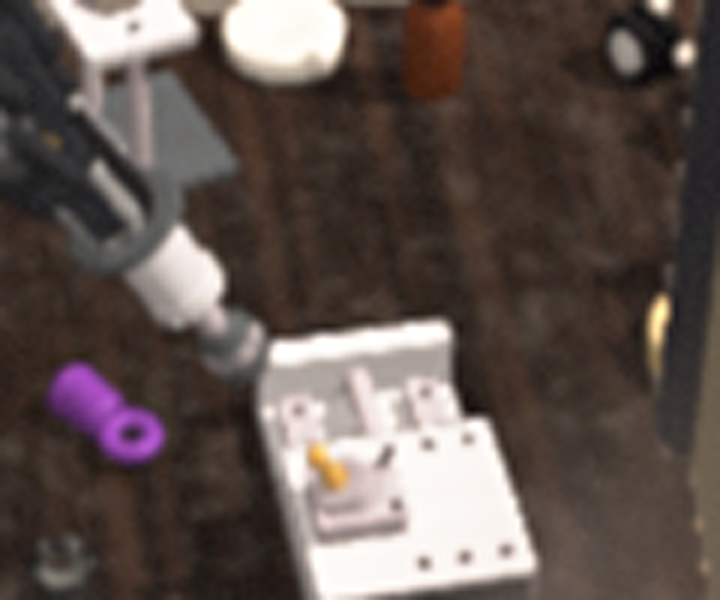

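View pics/c11.png

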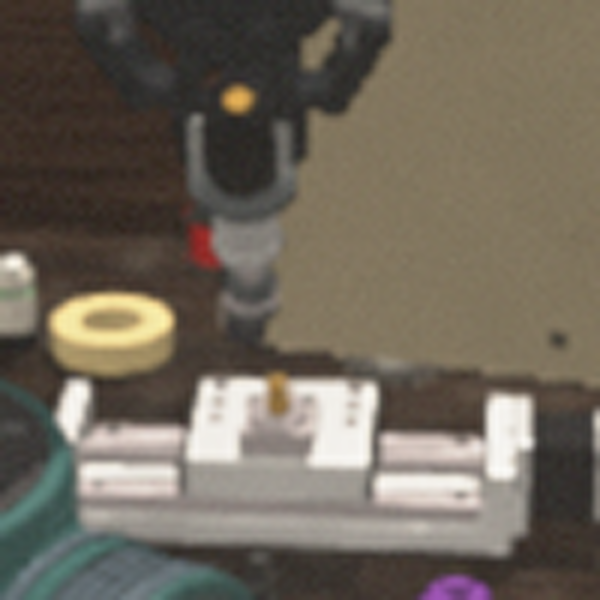

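Run:
```python
from h import *
T=np.load('w11.npz')['T']
for n,o,sc,f in [('side',[210,150],6,'sd11'),('scene',[230,120],6,'c11'),('wrist',[180,80],5,'w11')]:
    im=cv2.imread(f'pics/{f}.png')
    for a,r in [(.0066,.025),(.1076,.0125),(.0846,.0125),(.0616,.016)]:
        pts=np.array([(proj(n,(T@np.r_[r*np.cos(t),a,r*np.sin(t),1])[:3],T)-o)*sc for t in np.linspace(0,6.28,40)])
        cv2.polylines(im,[pts.round().astype(int)],True,(0,255,0),1)
        print(n,a,pts.min(0),pts.max(0))
    for q in (nip,nip-.0055*zf): cv2.circle(im,tuple(((proj(n,q,T)-o)*sc).round().astype(int)),2,(255,0,0),-1)
    cv2.imwrite(f'pics/{f}o.png',im)
a=cv2.imread('pics/sd11o.png');b=cv2.imread('pics/c11o.png')
cv2.imwrite('pics/o11.png',np.hstack([a[150:550,50:450],b[50:450,100:500]]))
```

```text
side 0.0066 [ 63.7053 161.9346] [174.0699 265.7023]
side 0.1076 [220.2393 334.5722] [273.2464 385.0225]
side 0.0846 [192.1307 302.5747] [245.6019 353.3499]
side 0.0616 [155.7695 262.6565] [224.8295 328.0596]
scene 0.0066 [182.4322 127.7277] [295.5465 215.232 ]
scene 0.1076 [220.9946 286.8373] [274.2185 329.4381]
scene 0.0846 [218.7535 256.9502] [272.6989 299.8148]
scene 0.0616 [208.798  220.2687] [278.801  275.4723]
wrist 0.0066 [102.8482 569.0908] [ 616.3219 1045.4123]
wrist 0.1076 [281.7353 477.5996] [441.3465 632.1516]
wrist 0.0846 [273.9382 511.1715] [448.5737 679.1593]
wrist 0.0616 [237.5155 525.1613] [484.3196 760.6668]
```

View pics/o11.png

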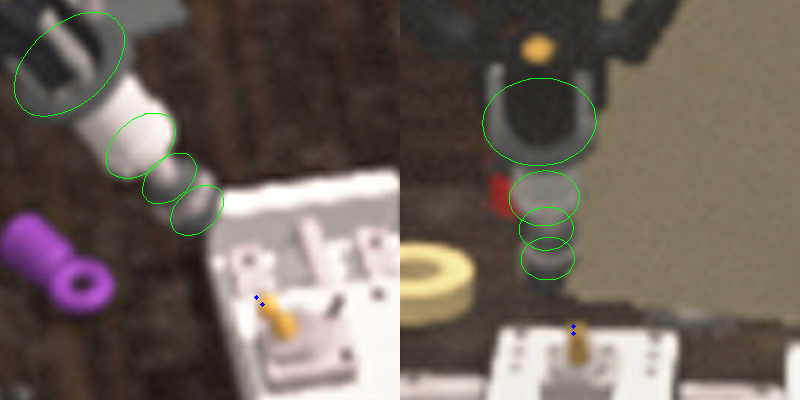

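View pics/w11o.png

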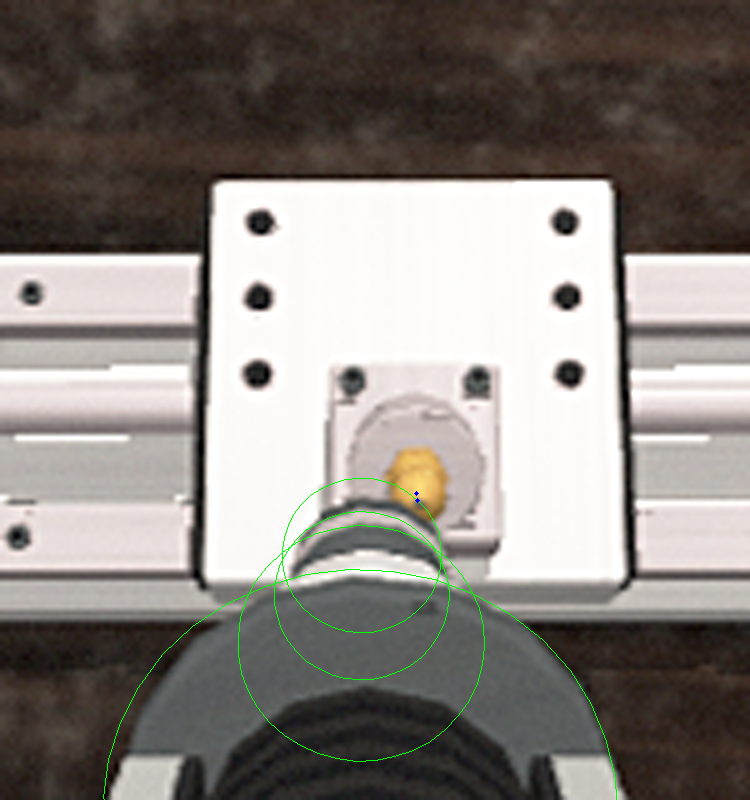

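Run:
```python
from h import *
z=np.load('w11.npz');im,d,T=z['im'],z['d'],z['T'];W=world(d,camera_params('wrist'),T)
P=(W-T[:3,3])@T[:3,:3]  # tool coords
m=(P[...,1]>-.05)&(P[...,1]<.13)&(np.hypot(P[...,0],P[...,2])<.035)&(P[...,2]>-.02)
for a in np.arange(-.05,.125,.004):
    k=m&(abs(P[...,1]-a)<.002);Q=P[k]
    if len(Q)>4: print(round(a,3),len(Q),Q.min(0),Q.max(0),np.median(Q,0),im[k].mean(0).astype(int))
# collar face
v,u=np.where(m)
for (x,y) in [(360,600),(250,680),(480,680),(360,640),(360,565),(370,540),(370,515),(370,505)]:
    uu,vv=180+x//5,80+y//5;print((x,y),P[vv,uu],im[vv,uu])
```

```text
-0.05 383 [-0.0342 -0.05    0.0062] [ 0.0343 -0.048   0.0139] [-0.016  -0.0489  0.0116] [52 50 51]
-0.046 895 [-0.0343 -0.048  -0.012 ] [ 0.0343 -0.044   0.014 ] [ 0.0012 -0.0459  0.0118] [52 54 57]
-0.042 5430 [-0.0343 -0.044  -0.0166] [ 0.0343 -0.04    0.0148] [ 0.0002 -0.0413  0.001 ] [41 51 59]
-0.038 1505 [-0.0245 -0.04   -0.017 ] [ 0.0272 -0.036   0.015 ] [-0.0002 -0.0382  0.0087] [56 57 58]
-0.034 679 [-0.0211 -0.036  -0.0111] [ 0.022  -0.032   0.0155] [ 0.0002 -0.0342  0.011 ] [68 70 72]
-0.03 548 [-0.0282 -0.032   0.004 ] [ 0.0287 -0.028   0.0151] [ 0.0003 -0.0296  0.0109] [70 71 72]
-0.026 628 [-0.0282 -0.028   0.0033] [ 0.029  -0.024   0.0153] [ 0.0009 -0.0265  0.0107] [68 68 70]
-0.022 600 [-0.0281 -0.024   0.0039] [ 0.0288 -0.02    0.0153] [ 0.0001 -0.0217  0.0108] [69 69 71]
-0.018 448 [-0.0281 -0.02    0.0041] [ 0.0288 -0.016   0.0155] [ 0.0013 -0.0184  0.0107] [74 75 76]
-0.014 549 [-0.0282 -0.016   0.0037] [ 0.0292 -0.012   0.0152] [ 0.0001 -0.0139  0.0108] [64 65 66]
-0.01 376 [-0.0283 -0.012   0.0047] [ 0.028  -0.008   0.0151] [-0.0016 -0.01    0.0108] [74 75 77]
-
[... 1109 characters left out ...]
0005  0.0934  0.0092] [170 173 183]
0.098 25 [-0.01    0.0961  0.0046] [0.0088 0.0999 0.0105] [-0.0002  0.0986  0.0093] [104 104 103]
0.102 29 [-0.0094  0.1     0.0011] [0.0127 0.1037 0.0106] [0.0013 0.1019 0.0092] [112 114 114]
0.106 8 [-0.0102  0.1041  0.0042] [0.0098 0.105  0.0104] [-0.0006  0.1045  0.0092] [131 138 146]
(360, 600) [0.0001 0.0072 0.0218] [92 93 90]
(250, 680) [-0.0104  0.0061  0.0142] [87 84 83]
(480, 680) [0.0115 0.0069 0.0139] [91 95 90]
(360, 640) [0.0001 0.0068 0.018 ] [94 94 91]
(360, 565) [-0.0001  0.0493  0.014 ] [242 246 248]
(370, 540) [0.0013 0.0836 0.0085] [101 103 101]
(370, 515) [0.0013 0.0904 0.0106] [198 200 216]
(370, 505) [0.0013 0.0979 0.0104] [85 85 81]
```

Run:
```python
from h import *
for f in ['w6','w11']:
    z=np.load(f+'.npz');im,d,T=z['im'],z['d'],z['T'];W=world(d,camera_params('wrist'),T)
    hsv=cv2.cvtColor(im,cv2.COLOR_BGR2HSV)
    m=(hsv[...,0]>10)&(hsv[...,0]<30)&(hsv[...,1]>110)&(hsv[...,2]>90)&(W[...,0]>.55)&(W[...,0]<.63)&(abs(W[...,1]+.04)<.03)&(W[...,2]>.05)&(W[...,2]<.11)
    Q=W[m];F=(Q-nip)@np.c_[Rs@[.8660254,0,.5],Rs@[0,1,0],zf]
    print(f,len(Q),F.min(0),F.max(0),Q[:,2].max())
    h=F[F[:,2]>-.011]  # head ball: fit centre with r=5.5
    from scipy.optimize import least_squares
    r=least_squares(lambda c:np.linalg.norm(h-c,axis=1)-.0055,[0,0,-.0055],loss='soft_l1',f_scale=.0007)
    print(len(h),'ball centre in fitting frame',r.x,np.abs(r.fun).mean())
    # boss / carriage check
    k=(abs(W[...,2]-.048)<.005)&(im.min(-1)>150)&(W[...,0]>.57);C=W[k];print('carriage z',np.median(C[:,2]))
```

```text
w6 443 [-0.0052 -0.0062 -0.0243] [0.0055 0.0062 0.0013] 0.09232945758149863
311 ball centre in fitting frame [-0.0004  0.0002 -0.0059] 0.00040021317566786156
carriage z 0.047414304511568764
w11 118 [-0.0036 -0.005  -0.0217] [0.0055 0.0059 0.0006] 0.09163688734526465
79 ball centre in fitting frame [-0.0004  0.0004 -0.0059] 0.00034656033705132336
carriage z 0.047522850367959446
```

```bash
cat >> h.py <<'E'
F=np.c_[Rs@[.8660254,0,.5],Rs@[0,1,0],zf]
nip2=nip+F@[-.0004,.0003,-.0004]
Rt=Rg@R.from_rotvec([.011,0,0]).as_matrix()
g=np.array([.0008,.0898,-.0019])
def tgt(back): return pose(nip2+back*zf-Rt@g,Rt)
def where():
    s=state();T=toolT(s);q=(T@np.r_[g,1])[:3];print('t',s['time_s'],'seat in fitting frame mm',1000*F.T@(q-nip2),'axis deg',np.degrees(np.arccos(-(T[:3,:3]@[0,1,-.011])@zf)),'F',F.T@s['wrist_force'],'gap',s['finger_gap'],'j',s['joint_positions'])
E
python3 - <<'E'
from h import *
where()
rel(tgt(.035))
E
```

```text
t 11.5833 seat in fitting frame mm [ 4.0073  8.9423 69.8227] axis deg 1.386850270422424 F [-2.505   0.2121 -2.2303] gap 0.029629944948100166 j [-0.3599  0.0256  2.0865  0.3742  0.5939  0.8809]
turn [ 0.0261  0.0004 -0.0053] delta [ 0.0086  0.0348 -0.0058]
```

Call:
drive_tool(series=[{"turn":[0.026,0,-0.005],"delta_pos":[0.0086,0.01,-0.006],"claw":10},{"turn":[0.026,0,-0.005],"delta_pos":[0.0086,0.025,-0.006],"claw":10},{"turn":[0.026,0,-0.005],"delta_pos":[0.0086,0.035,-0.006],"claw":10},{"turn":[0.026,0,-0.005],"delta_pos":[0.0086,0.035,-0.006],"claw":10},{"turn":[0.026,0,-0.005],"delta_pos":[0.0086,0.035,-0.006],"claw":10},{"turn":[0.026,0,-0.005],"delta_pos":[0.0086,0.035,-0.006],"claw":10}])

```text
time_s: 12.08
tool_pos: [0.5261, -0.0464, 0.1992]
orientation: [-1.036, -0.0, -1.508]
wrist_force: [0.1, 1.0, -2.9]
finger_gap: 0.0299
```

Run:
```python
from h import *
where()
rel(tgt(.035));T=toolT();im,d=get_image('wrist');np.savez('w12.npz',im=im,d=d,T=T);crop(im,(180,80,330,240),5,'pics/w12.png')
im,d=get_image('side');a=im[180:250,230:310].copy();im,d=get_image('scene');b=im[140:210,235:315]
cv2.imwrite('pics/o12.png',cv2.resize(np.hstack([a,b]),None,fx=5,fy=5,interpolation=cv2.INTER_CUBIC))
```

```text
t 12.0833 seat in fitting frame mm [ 0.22   -0.5247 35.114 ] axis deg nan F [-1.3226  0.9571 -2.5892] gap 0.029922298746494002 j [-0.3746  0.1     2.1318  0.4996  0.4673  0.7349]
turn [-0.0005 -0.      0.0002] delta [-0.0005  0.0001 -0.0002]h.py:34: RuntimeWarning: invalid value encountered in arccos
  s=state();T=toolT(s);q=(T@np.r_[g,1])[:3];print('t',s['time_s'],'seat in fitting frame mm',1000*F.T@(q-nip2),'axis deg',np.degrees(np.arccos(-(T[:3,:3]@[0,1,-.011])@zf)),'F',F.T@s['wrist_force'],'gap',s['finger_gap'],'j',s['joint_positions'])
```

View pics/w12.png

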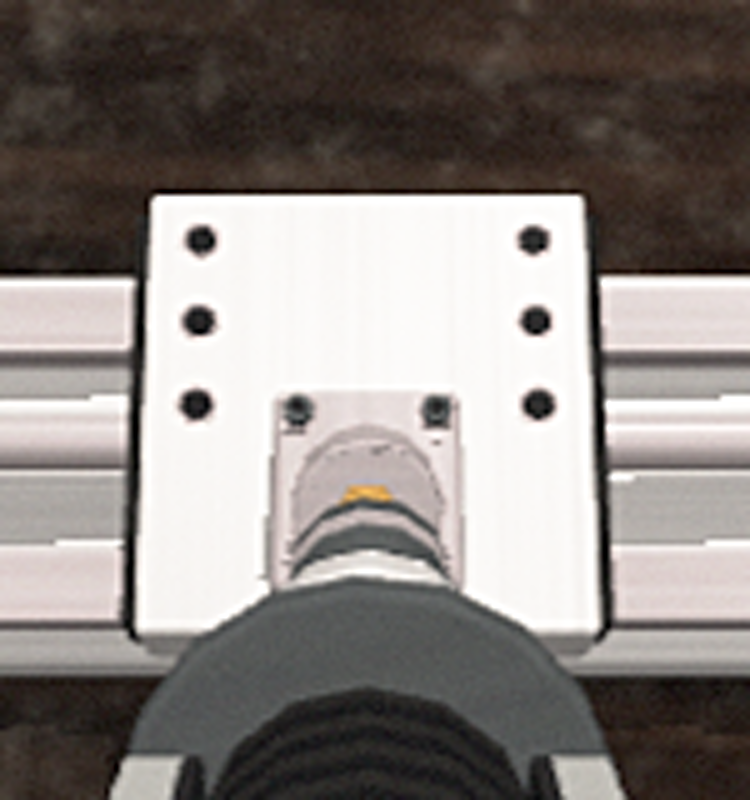

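View pics/o12.png

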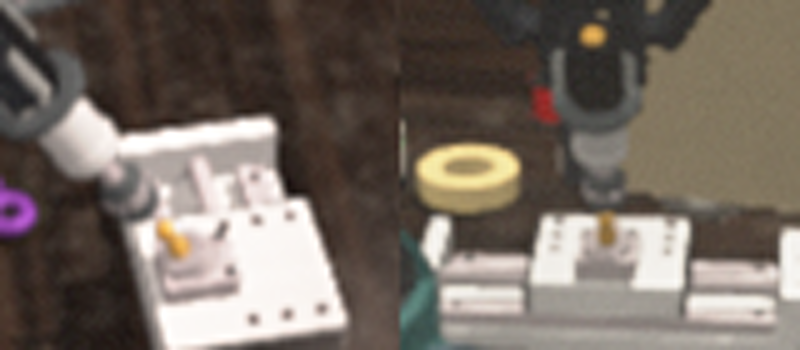

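Call:
drive_tool(series=[{"turn":[0,0,0],"delta_pos":[-0.0005,0.008,0],"claw":10},{"turn":[0,0,0],"delta_pos":[-0.0005,0.016,0],"claw":10},{"turn":[0,0,0],"delta_pos":[-0.0005,0.021,0],"claw":10},{"turn":[0,0,0],"delta_pos":[-0.0005,0.024,0],"claw":10},{"turn":[0,0,0],"delta_pos":[-0.0005,0.024,0],"claw":10}])

```text
time_s: 12.65
tool_pos: [0.5383, -0.0455, 0.177]
orientation: [-1.037, 0.001, -1.509]
wrist_force: [0.1, -0.3, -2.3]
finger_gap: 0.0295
```

Run:
```python
from h import *
where();rel(tgt(0))
```

```text
t 12.65 seat in fitting frame mm [-0.4917 -0.4263  9.7843] axis deg nan F [-1.0383 -0.3255 -2.0411] gap 0.029533442990829 j [-0.3589  0.1601  2.1372  0.5552  0.4058  0.6856]
turn [ 0.0012 -0.0016  0.0001] delta [-0.0004  0.0098  0.0003]h.py:34: RuntimeWarning: invalid value encountered in arccos
  s=state();T=toolT(s);q=(T@np.r_[g,1])[:3];print('t',s['time_s'],'seat in fitting frame mm',1000*F.T@(q-nip2),'axis deg',np.degrees(np.arccos(-(T[:3,:3]@[0,1,-.011])@zf)),'F',F.T@s['wrist_force'],'gap',s['finger_gap'],'j',s['joint_positions'])
```

Call:
drive_tool(series=[{"turn":[0,0,0],"delta_pos":[0,0.002,0],"claw":10},{"turn":[0,0,0],"delta_pos":[0,0.004,0],"claw":10},{"turn":[0,0,0],"delta_pos":[0,0.006,0],"claw":10},{"turn":[0,0,0],"delta_pos":[0,0.008,0],"claw":10},{"turn":[0,0,0],"delta_pos":[0,0.01,0],"claw":10},{"turn":[0,0,0],"delta_pos":[0,0.01,0],"claw":10}])

```text
time_s: 13.15
tool_pos: [0.5432, -0.0452, 0.1687]
orientation: [-1.037, 0.001, -1.509]
wrist_force: [4.2, 0.4, -9.4]
finger_gap: 0.0301
```

```bash
python3 - 2>/dev/null <<'E'
from h import *
where();rel(tgt(0))
E
```

```text
t 13.15 seat in fitting frame mm [-0.3086 -0.459   0.1202] axis deg nan F [ -1.0641   0.0931 -10.2418] gap 0.03006694541789011 j [-0.3532  0.1832  2.1383  0.5823  0.3827  0.6605]
turn [ 0.0008 -0.0014  0.0003] delta [-0.0004  0.0001  0.0002]
```

Call:
drive_tool(series=[{"turn":[0,0,0],"delta_pos":[0,0.002,0],"claw":10},{"turn":[0,0,0],"delta_pos":[0,0.004,0],"claw":10},{"turn":[0,0,0],"delta_pos":[0,0.006,0],"claw":10},{"turn":[0,0,0],"delta_pos":[0,0.008,0],"claw":10},{"turn":[0,0,0],"delta_pos":[0,0.008,0],"claw":10},{"turn":[0,0,0],"delta_pos":[0,0.008,0],"claw":10}])

```text
time_s: 13.65
tool_pos: [0.5471, -0.045, 0.1627]
orientation: [-1.036, -0.0, -1.509]
wrist_force: [-6.8, 0.3, 7.0]
finger_gap: 0.03
```

```bash
python3 - 2>/dev/null <<'E'
from h import *
where();rel(tgt(0))
E
```

```text
t 13.65 seat in fitting frame mm [ 0.1432 -0.5064 -6.9652] axis deg nan F [-2.3468  0.6897  9.4416] gap 0.02996908652155245 j [-0.3488  0.2002  2.1391  0.6058  0.3652  0.6382]
turn [-0.0004 -0.0009  0.0007] delta [-0.0004 -0.007  -0.    ]
```

Call:
drive_tool(series=[{"turn":[0,0,0],"delta_pos":[0,0.002,0],"claw":10},{"turn":[0,0,0],"delta_pos":[0,0.004,0],"claw":10},{"turn":[0,0,0],"delta_pos":[0,0.005,0],"claw":10},{"turn":[0,0,0],"delta_pos":[0,0.006,0],"claw":10},{"turn":[0,0,0],"delta_pos":[0,0.006,0],"claw":10},{"turn":[0,0,0],"delta_pos":[0,0.006,0],"claw":10}])

```text
time_s: 14.15
tool_pos: [0.55, -0.0448, 0.1577]
orientation: [-1.036, -0.0, -1.509]
wrist_force: [-8.2, 0.4, 10.0]
finger_gap: 0.0298
```

```bash
python3 - 2>/dev/null <<'E'
from h import *
where();rel(tgt(0))
E
```

```text
t 14.15 seat in fitting frame mm [  0.2367  -0.5277 -12.7478] axis deg nan F [-2.0746  0.8899 12.7817] gap 0.029829870172769595 j [-0.3455  0.214   2.1394  0.6251  0.352   0.62  ]
turn [-0.0006 -0.0008  0.0008] delta [-0.0004 -0.0127 -0.    ]
```

Call:
drive_tool(series=[{"turn":[0,0,0],"delta_pos":[0,0.001,0],"claw":10},{"turn":[0,0,0],"delta_pos":[0,0.002,0],"claw":10},{"turn":[0,0,0],"delta_pos":[0,0.002,0],"claw":10},{"turn":[0,0,0],"delta_pos":[0,0.002,0],"claw":10},{"turn":[0,0,0],"delta_pos":[0,0.002,0],"claw":10},{"turn":[0,0,0],"delta_pos":[0,0.002,0],"claw":10}])

```text
time_s: 14.65
tool_pos: [0.5506, -0.0447, 0.1573]
orientation: [-1.034, -0.001, -1.509]
wrist_force: [-22.5, -1.5, 29.9]
finger_gap: 0.0298
```

```bash
python3 - 2>/dev/null <<'E'
from h import *
where();T=toolT();im,d=get_image('wrist');crop(im,(180,80,330,240),5,'pics/w13.png')
W=world(d,camera_params('wrist'),T);P=(W-T[:3,3])@T[:3,:3]
m=(abs(P[...,0])<.02)&(P[...,2]>.017)&(P[...,2]<.023)&(abs(P[...,1])<.02);print('collar y',np.median(P[m][:,1]))
im,d=get_image('side');a=im[180:250,230:310].copy();im,d=get_image('scene');b=im[140:210,235:315]
cv2.imwrite('pics/o13.png',cv2.resize(np.hstack([a,b]),None,fx=5,fy=5,interpolation=cv2.INTER_CUBIC))
im,d=get_image('side');crop(im,(190,170,330,270),5,'pics/sd13.png')
E
```

```text
t 14.65 seat in fitting frame mm [  0.6276  -0.5013 -13.4629] axis deg nan F [-4.5117 -0.059  37.1865] gap 0.029789003737023523 j [-0.3448  0.2157  2.1403  0.6315  0.3483  0.6136]
collar y 0.007050817073476167
```

View pics/w13.png

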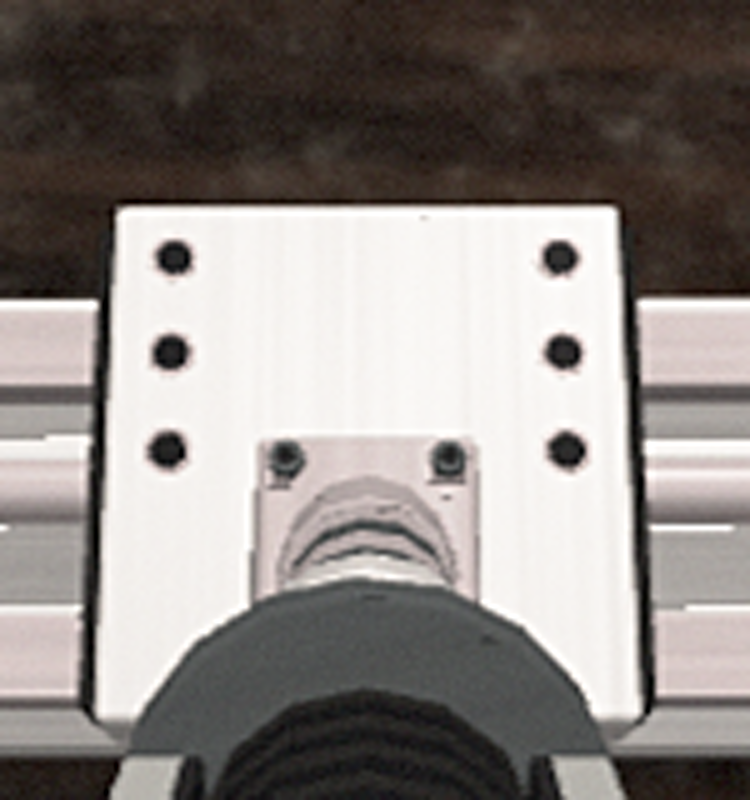

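View pics/o13.png

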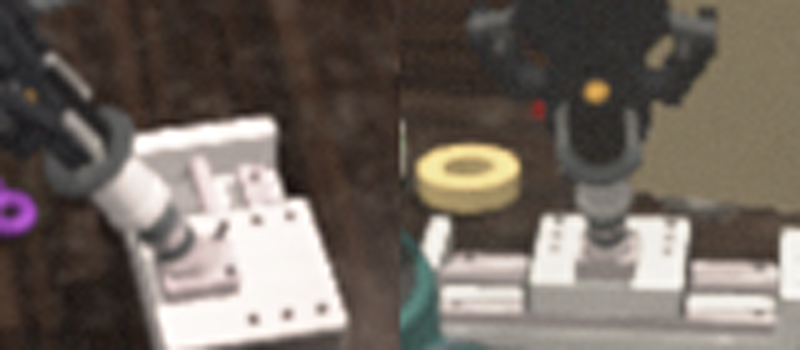

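View pics/sd13.png

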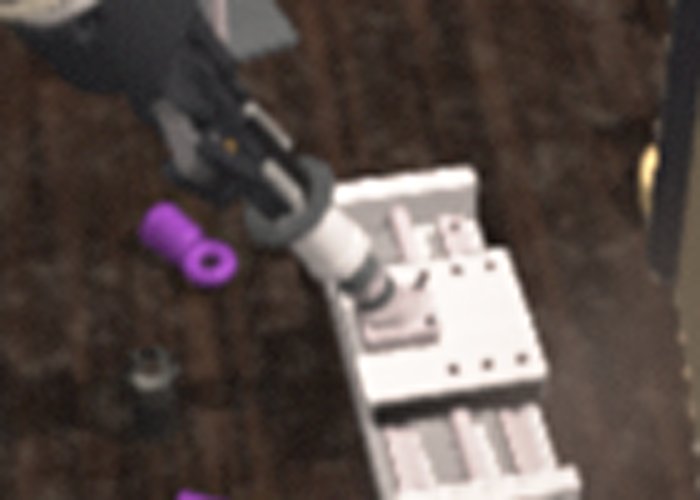

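Call:
drive_tool(series=[{"turn":[0,0,0],"delta_pos":[0,-0.0005,0],"claw":10},{"turn":[0,0,0],"delta_pos":[0,-0.0005,0],"claw":10},{"turn":[0,0,0],"delta_pos":[0,-0.0005,0],"claw":10},{"turn":[0,0,0],"delta_pos":[0,-0.0005,0],"claw":10}])

```text
time_s: 15.18
tool_pos: [0.5504, -0.0447, 0.1573]
orientation: [-1.034, -0.001, -1.509]
wrist_force: [-18.4, -0.2, 23.6]
finger_gap: 0.0301
```

```bash
python3 - 2>/dev/null <<'E'
from h import *
where()
E
```

```text
t 15.1833 seat in fitting frame mm [  0.5178  -0.5105 -13.3066] axis deg nan F [-4.1236  0.9926 29.6168] gap 0.030059386894135943 j [-0.345   0.2153  2.1401  0.6299  0.3492  0.6153]
```

The force is steady at 30 N, which is above the spring's 15 N, so the barrel is on its stop. I'll hand in.

```bash
python3 - 2>/dev/null <<'E'
from h import *
print(finish_job()); where()
E
```

```text
the job is handed in; nothing more can be done
None
the job is handed in; nothing more can be done
```

The job is handed in, about 15 s into the 61 s allowed. I pulled the dust cap and stood it upright on the desk. Then I lifted the gun out of its stand, snapped the coupler onto the nipple and pressed the barrel home. The hand-in gave no verdict.

**Last checks that agreed:**
- **Pressed home:** the force along the nipple was steady at about 30 N, against the spring's 15 N at full travel. The gun had moved about 13 mm past the seat position, so I take the barrel to be on its 12 mm stop.
- **Alignment:** the seat was within about 1 mm sideways of the nipple's axis. In the last close-up the coupler was seated on the nipple.
- **Grip:** the collar was within 0.3 mm of its earlier place in the gripper, so the gun had not slipped.
- **Cap:** it was still standing in front of the stage in the last side picture. I did not check all the bystanders one by one.

**Checks that failed or disagreed:**
- **Tilt figure:** my gun-angle calculation returned an error (nan) near zero. By the wrist pose it was under 1 degree.
- **Camera offset:** the side camera showed the nipple about 3 mm, and the gun up to about 5 mm, away from where the wrist camera put them. The scene camera also showed the gun a few mm off. I went by the wrist camera.
- **Odd force reading:** as the coupler reached the seat, the force read about -10 N (pulling towards the nipple). I took this as the jaws snapping behind the head.

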